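# Arm and start the microscope lamp supply

## Task

Start the lamp supply that has the red guard: lift its sprung red cover and, while it is up, gently push the toggle hidden beneath fully over to the left (on) side, as seen from the front of the case. Let the cover drop shut, and only then press the green start button behind the red cover all the way down and let it go. Leave the supply with the yellow guard and the loose things alone.

Things in the scene. Friction and masses are not known exactly. Their poses are not given: they have to be found in the camera images.
- unit_red: Fixed cream lamp supply case with a black top panel, 147 (x) x 150 (y) x 70 high, carrying the red guard. Origin: on the table, straight below the middle of the hinge; the case reaches 62 mm in front of it and 85 mm behind it; x points from its front (the lip side, towards the robot) to its back, y to its left, z up. The top panel is flat, 70 mm above the origin.
- cover_red_hinge (a point): Middle of the red cover's hinge line, which runs along the case's y, 78 mm above the case's origin. The cover is an upside-down box open below, 90 wide, reaching 64 mm forward of the hinge, its top 32 mm above the hinge. The case's panel lies 8 mm below the hinge and ends 62 mm in front of it. This point's axes turn with the cover.
- cover_red (a joint): Angle of the red cover, rad: 0 shut, growing as it opens, to 1.7. A spring always pulls it shut (0.11 N m shut, 0.07 N m more per rad; about 2 N at the lip), so it never stays up by itself. One way: shut fingers tilted 25 to 40 degrees, tips forward and down, hook the lip from below and lift; the lip then rests on the fingers' upper side while the tips go on inwards beneath.
- cover_red_lip (a point): Middle of the front lower edge of the red cover's lip. The lip is flat, 80 wide, 4 thick, and sticks out of the foot of the cover's front wall from 64 to 74 mm in front of the hinge, underside 6 mm above the hinge when shut; it overhangs the case's front by 12 mm with free air below. Shut, this point is 74 mm in front of the case's origin and 84 mm above it. Axes: the cover's.
- toggle_red (a joint): Toggle under the red cover, rad: 0 off, leaning 0.4 to the right (-y); 0.8 on, leaning 0.4 to the left. Stiff, it stays where left and takes 3 to 6 N at its flat bat, 14 wide (x), 6 thick, 9 to 24 mm above the pivot; top 28 mm above it. Pivot 76 mm above the case's origin, 48 to 52 mm in front of the hinge, and somewhere 7 to 23 mm left (+y) of the middle: feel for it. Never push over 30 N.
- start_red_top (a point): Top centre of the green start button of the red supply, a round cap of 28 mm diameter on a black housing, 47 mm behind the hinge on the top panel; z up.
- start_red (a joint): Travel of that button, m: 0 up, 0.006 fully down, pushed back up by a spring; fully down takes 5 N.
- unit_yellow: A second fixed case, the same but with a yellow guard; to be left alone. Origin and axes as for unit_red. The two cases may have changed places.
- cover_yellow (a joint): Angle of the yellow guard cover, rad, 0 shut.
- toggle_yellow (a joint): Toggle under the yellow cover, rad, 0 off.
- start_yellow (a joint): Travel of the yellow supply's green button, m, 0 up.
- objective_mid (a point): Steel microscope objective, 24 diameter x 36 high, standing loose on the red supply's panel at its back left corner, beside the button; point at its centre. Leave.
- slide_box: Loose blue slide box, 85 x 60 x 32 high; origin at the centre of its underside. Leave.
- dish: Loose glass dish, 90 diameter x 15 high; origin at the centre of its underside. Leave.
- jar: Loose amber jar with white cap, 60 diameter x 75 high; origin at the centre of its underside. Leave.
- eyepiece: Loose black eyepiece, 36 diameter x 60 high, standing; origin at the centre of its underside. Leave.
- driver: Loose screwdriver, 160 long, lying; origin underneath. Leave.
- counter: Loose grey tally counter with a red side knob, 85 x 68 x 44 high; origin at the centre of its underside. Leave.

How it is judged (in metres and radians):
On the way, in this order (a step that is already met when the one before it is completed fails the run):
1. the red cover is lifted (over 0.35 rad) with the toggle still off (value of joint cover_red above 0.35 rad and value of joint toggle_red below 0.4 rad), for 0.1 s.
2. the toggle is fully over to on (over 0.7 rad) while the red cover is still up (over 0.2 rad) (value of joint toggle_red above 0.7 rad and value of joint cover_red above 0.2 rad), for 0.1 s.
3. the red cover has dropped shut (under 0.06 rad) with the toggle on and the start button up (value of joint cover_red below 0.06 rad and value of joint toggle_red above 0.7 rad and value of joint start_red below 0.002 m), for 0.2 s.
4. the start button is pressed down (over 4.5 mm) with the cover shut (value of joint start_red above 0.0045 m and value of joint cover_red below 0.06 rad), for 0.05 s.
At the end, for the whole second after the job is handed in: The red cover is shut (within 0.06 rad), the toggle beneath it is on (over 0.7 of 0.8 rad), the red supply's start button has been pressed and is up again (within 2 mm); the yellow supply's cover is shut, its toggle off (under 0.1 rad) and its button up (all of step 3 and value of joint cover_yellow below 0.06 rad and value of joint toggle_yellow below 0.1 rad and value of joint start_yellow below 0.002 m); the robot touches nothing.
It fails at once if the toggle is pushed with more than 30 N (contact force between toggle_red and anything else above 30 N).
It fails at once if the start button is pressed (over 3 mm) while the toggle is not on or the red cover is not shut (value of joint start_red above 0.003 m and (value of joint toggle_red below 0.6 rad or value of joint cover_red above 0.15 rad)).
It fails at once if the yellow supply is operated: cover lifted over 0.2 rad, toggle moved or button pressed over 3 mm (value of joint cover_yellow above 0.2 rad or value of joint toggle_yellow above 0.3 rad or value of joint start_yellow above 0.003 m).
It fails at once if a loose thing is moved by more than 30 mm (distance of any of objective_mid, slide_box, dish, jar, eyepiece, driver, counter from where it was at the start of the episode above 0.03 m).
It also fails if it takes over 64 s, if anything falls off the work surface, if the arm or the gripper's body presses on something with over 40 N, if the wrist force passes 120 N, or if a joint passes its speed limit or range.

## Robot

A 7-joint arm with a two-finger parallel gripper is mounted at the origin on the work surface. World frame = base frame: x ahead of the robot, y to its left, z up, the work surface at z = 0. Lengths are in mm, angles in rad, forces in N, time in s.
With the tool pointing down it reaches from about 400 to 875 mm from the base axis. Payload 4.4 kg.
Tool frame: the origin (TCP) lies at the very end of the fingers, on their centre line; the grasp point (between the pads) lies 19 mm behind it; y points along the fingers, z is the direction in which the jaws open and shut, and the axes are right-handed (so a half turn about y gives the same grasp; the last joint's range is limited). The gripper opens to 85 mm and grips with 20 to 120 N. Pads are 22 mm wide; open, the fingers measure 114 mm over their backs; the gripper's body (76 mm by 85 mm) begins 54 mm behind the grasp point. The pads swing forward as they close: fully open they stand 13 mm farther back than shut.
Start: joints at [1.043, 0.628, 0.038, 1.517, -0.027, 0.996, -0.02], TCP at [289.642, -581.915, 231.313] pointing down, gripper open.
Joint ranges: [-3.06, 3.06], [-0.37, 2.12], [-1.25, 1.32], [0.18, 2.47], [-1.1, 4.24], [0.23, 1.98], [-2.94, 2.94]. Speed limits (rad/s): [2.57, 2.57, 3.14, 3.14, 3.14, 3.14, 3.14].

## Interface

Orientations are given as [roll, pitch, yaw] about the fixed x, y, z axes, in that order (R = Rz(yaw) Ry(pitch) Rx(roll)).
In Python, from cell import ctrl, imaging, finish_job gives the robot as it stands.
- The arm moves only by the shell command python3 -m inch 'ROWS'. ROWS is JSON, one flat list of numbers, 7 for each row, row after row: the opening, from 0 (shut) to 1 (fully open), then the shift along the tool's x, y, z in cm, then the turn, a rotation vector about the tool's x, y, z in degrees. A call has 1 to 12 rows; each row is the pose to reach, as a shift and turn from the pose commanded when the call began, along the tool's axes at that moment; what a row does not reach only later rows make up. A row lasts 1/10 s, in which the tool goes at most 50 mm and 8.59 degrees, less where a joint would pass 70% of its speed; a pose out of reach is approached as far as the arm can. A call with a gripper value outside its range is refused whole. The fingers move at their own pace and stop on an object; the grip force is fixed at half the most. Time passes only in rows, so rows that repeat a pose let the fingers close. It gives the time, the measured TCP pose, the force and the opening at its end, in the units of the state.
- ctrl.read_state(): the state, without advancing time (a new reading comes with each control period).
- imaging.get_image(name): name is "side" or "top" or "wrist"; returns a dict with "img" (384x512x3 uint8, red, green, blue), "fx", "fy", "cx", "cy" (pixels), "R" (3x3) and "t" (3): a world point X has camera coordinates R X + t. Camera axes: x right, y down, z forward; pixel columns grow to the right and rows downward; lengths in mm; the calibration is good to about 2 mm. A picture is of the moment at which its call begins. There is no depth.
- finish_job(): hands the job in, once; it reports no verdict.
The state is a dict: "clock": time; "qpos": joint angles; "qd": joint speeds; "tau": joint torques, N m; "eef_pos": TCP position; "tool_rot": TCP orientation; "force": force on the tool from outside, world axes, zero at the start; "torque": the same for the moment, N m; "width": finger opening in mm.
Only numpy, scipy, OpenCV 4.12 (cv2) and the standard library are available. Lean on these libraries where they do the work, as an engineer would, in place of code of your own. Each camera call takes 0.05 s, during which the arm holds its last target.

## Working session

There is one attempt and no reset: what is moved stays moved. The work goes in short steps, Python scripts to look and compute and a shell command to move; the robot and the scene stay as the last step left them, time stands still between calls to the robot, and variables do not carry over. Pictures are saved under pics/ and viewed, and the job is handed in when it is done.

```bash
ls; mkdir -p pics; python3 - <<'E'
from cell import ctrl, imaging
import cv2,pickle
print(ctrl.read_state())
for n in ["side","top","wrist"]:
    d=imaging.get_image(n); cv2.imwrite(f"pics/{n}0.png",d["img"][:,:,::-1]); pickle.dump(d,open(f"pics/{n}0.pkl","wb"))
    print(n,d["fx"],d["cx"],d["cy"],d["R"],d["t"])
E
```

```text
pics
{'clock': 0.0, 'qpos': array([ 1.0431792 ,  0.62934724,  0.03844215,  1.51836971, -0.02699558,
        0.99630622, -0.02002738]), 'qd': array([-3.33047762e-04,  1.16804012e-04, -3.74413806e-04, -1.69277338e-03,
        4.94902658e-04, -8.02115407e-05, -7.26059567e-04]), 'tau': array([-9.00336345e-04, -5.63389564e+01,  1.22615721e+00, -1.93439984e+01,
        1.10082712e-02,  1.04293157e-02,  3.88849113e-07]), 'eef_pos': array([ 289.36832423, -581.33332776,  230.38783671]), 'tool_rot': array([-1.57270859e+00, -2.93118932e-05, -2.67980068e+00]), 'force': array([ 0.300326  , -0.98434913,  0.29179236]), 'torque': array([ 0.0255179 , -0.04140649, -0.00814077]), 'width': 85.56909788032115}
side 408.10210035261684 252.9720443440709 190.60426738455632 [[-0.97003714 -0.24278093  0.00923923]
 [-0.18994261  0.73411087 -0.65192257]
 [ 0.15149175 -0.63414403 -0.75822925]] [526.34559457 165.77247266 995.84498452]
top 414.8361990800279 257.2320469366866 188.38823725688295 [[-0.01885144 -0.99978943  0.00810715]
 [-0.9830687   0.01705677 -0.18244178]
 [ 0.18226508 -0.01140918 -0.98318323]] [   5.31087617  578.06871966 1101.93418692]
wrist 300.27811802940107 256.921520940185 192.77392418479215 [[ 0.44594376 -0.89505952 -0.00162015]
 [-0.85530496 -0.426669    0.29395066]
 [-0.26379461 -0.12969974 -0.95581922]] [-649.90187389  -38.22907574  378.65018528]
```

View pics/top0.png

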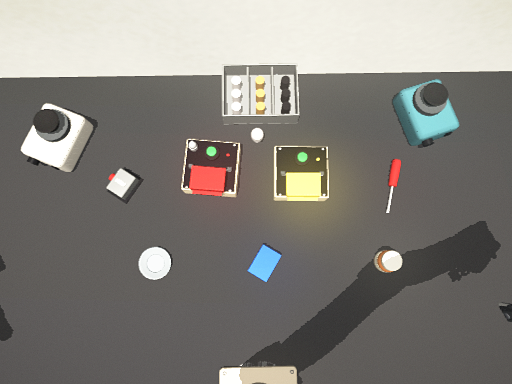

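View pics/side0.png

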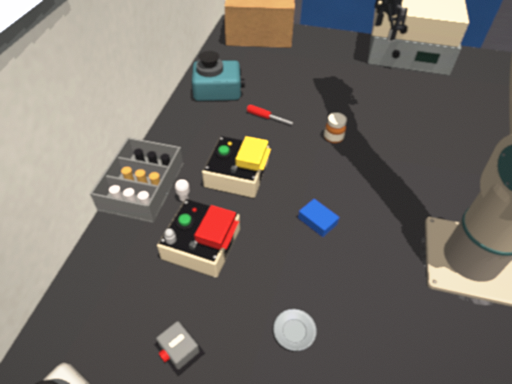

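View pics/wrist0.png

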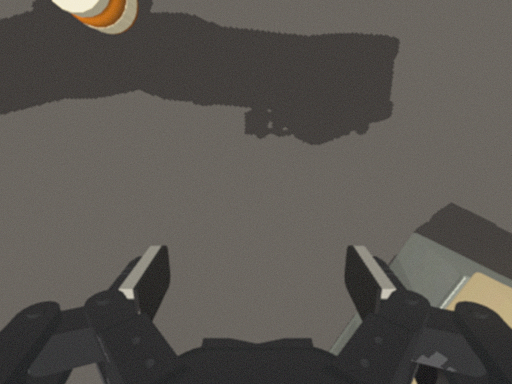

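The top picture shows the red case around (211,168), the yellow case around (301,173), the blue box at (265,262) and the dish at (155,263). In the side picture the red case is at (200,237). I'll enlarge both for corner readings.

```bash
python3 - <<'E'
import cv2
a=cv2.imread("pics/top0.png")[125:205,170:270]; cv2.imwrite("pics/topc.png",cv2.resize(a,None,fx=8,fy=7.5,interpolation=cv2.INTER_CUBIC)[:600])
a=cv2.imread("pics/side0.png")[190:280,145:255]; cv2.imwrite("pics/sidec.png",cv2.resize(a,None,fx=6,fy=6,interpolation=cv2.INTER_CUBIC))
E
```

```text
(no output)
```

View pics/topc.png

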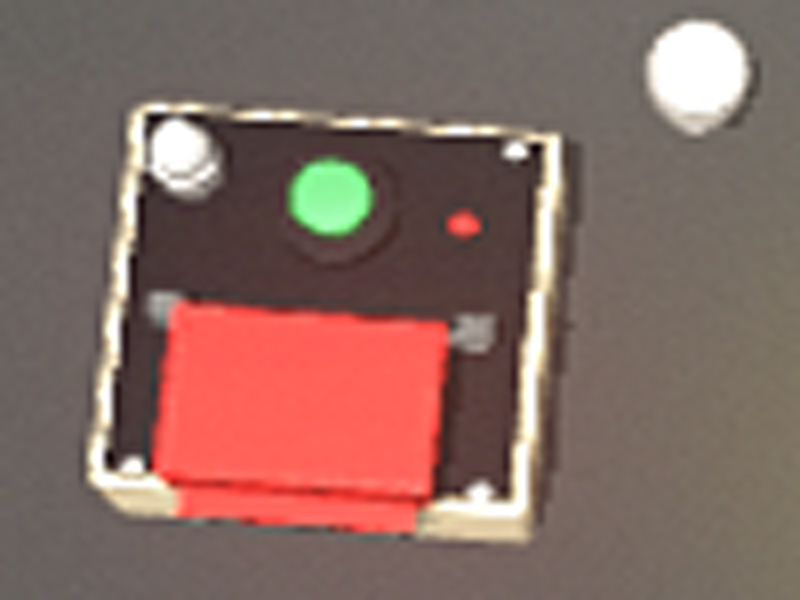

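View pics/sidec.png

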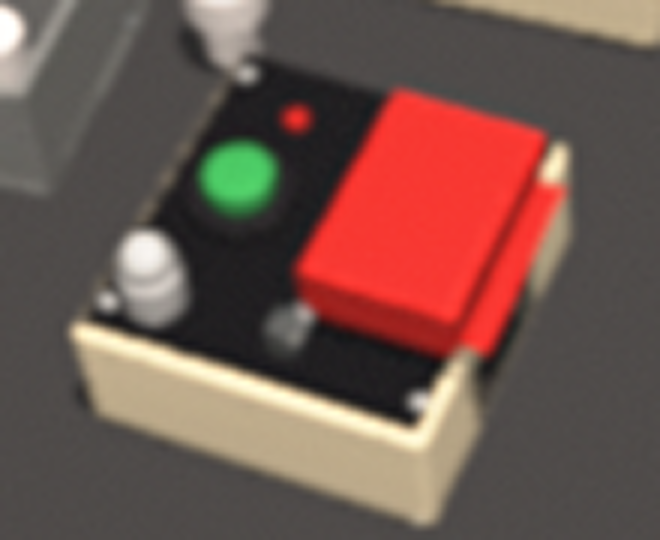

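```bash
cat > fit.py <<'E'
import pickle,numpy as np
from scipy.optimize import least_squares
T=pickle.load(open("pics/top0.pkl","rb"));S=pickle.load(open("pics/side0.pkl","rb"))
def proj(d,X):
    c=np.asarray(X)@d["R"].T+d["t"]; return np.c_[d["fx"]*c[:,0]/c[:,2]+d["cx"],d["fy"]*c[:,1]/c[:,2]+d["cy"]]
mt=[(85,75,70),(85,-75,70),(-62,-75,70),(-62,75,70),(0,45,110),(0,-45,110),(-64,-45,110),(-64,45,110),(-74,40,88),(-74,-40,88)]
pt=[(140,103),(562,135),(522,508),(95,482),(170,302),(448,322),(432,497),(155,480),(178,517),(415,532)]
ms=[(0,-45,110),(-64,-45,110),(-64,45,110),(0,45,110),(85,75,70),(-62,75,70),(-74,-40,88),(-74,40,88)]
ps=[(395,90),(545,133),(450,322),(298,270),(70,327),(425,440),(567,188),(490,358)]
PT=(np.array(pt)+.5)/[8,7.5]-.5+[170,125]; PS=(np.array(ps)+.5)/6-.5+[145,190]
def W(p,m):
    c,s=np.cos(p[2]),np.sin(p[2]); m=np.array(m,float)
    return np.c_[p[0]+c*m[:,0]-s*m[:,1],p[1]+s*m[:,0]+c*m[:,1],m[:,2]]
f=lambda p:np.r_[(proj(T,W(p,mt))-PT).ravel(),(proj(S,W(p,ms))-PS).ravel()]
if __name__=="__main__":
    r=least_squares(f,[600,100,0],loss='soft_l1');print(r.x);print(np.round(f(r.x).reshape(-1,2),1).tolist())
    for g in (lambda p:f(p)[:20],lambda p:f(p)[20:]): print(least_squares(g,r.x).x)
    print(W(r.x,[(-74,0,84),(-50,15,95),(47,0,90)]))
E
python3 fit.py
```

```text
[ 6.31129091e+02  1.24116089e+02 -1.00762877e-01]
[[-0.4, -0.7], [0.1, -0.7], [0.3, 1.2], [-0.9, 0.1], [1.0, -0.4], [-0.2, -0.3], [-0.5, -0.1], [0.2, -0.7], [0.0, -0.3], [0.0, 0.1], [0.0, 0.2], [0.5, 0.5], [1.2, -0.2], [-0.2, 0.1], [0.0, 0.1], [0.2, 0.7], [0.2, -0.1], [0.1, -1.2]]
[ 6.30635845e+02  1.24191989e+02 -9.57038064e-02]
[ 6.31589948e+02  1.24092612e+02 -1.04616698e-01]
[[557.5044398  131.55993061  84.        ]
 [582.89159177 144.06962745  95.        ]
 [677.89069333 119.38824371  90.        ]]
```

```bash
cat > h.py <<'E'
import numpy as np,cv2,pickle
from cell import ctrl, imaging
from scipy.spatial.transform import Rotation as Ro
O=np.array([631.,124.,0]);PSI=-0.10
f=np.array([np.cos(PSI),np.sin(PSI),0]);l=np.array([-np.sin(PSI),np.cos(PSI),0]);U=np.array([0,0,1.])
def L2W(x,y,z): return O+x*f+y*l+z*U
def W2L(p): d=np.asarray(p)-O; return np.array([d@f,d@l,d[2]])
def rot(th,sgn=-1,tilt_dir=1):   # th = deg below horizontal, tips forward
    t=np.radians(th); a=np.cos(t)*f-np.sin(t)*U; z=sgn*l; x=np.cross(a,z); return np.c_[x,a,z]
def cur():
    s=ctrl.read_state(); return s, s["eef_pos"], Ro.from_euler('xyz',s["tool_rot"]).as_matrix()
def plan(loc=None,R=None,world=None):
    s,p,R0=cur(); tgt=p if loc is None and world is None else (L2W(*loc) if world is None else np.array(world))
    R=R0 if R is None else R
    print("shift cm",np.round(R0.T@(tgt-p)/10,2),"turn deg",np.round(Ro.from_matrix(R0.T@R).as_rotvec(degrees=True),2))
def st():
    s,p,R=cur(); a=R[:,1]
    print("t %.2f"%s["clock"],"loc",np.round(W2L(p),1),"tilt %.1f"%np.degrees(np.arcsin(-a[2])),"yaw_a %.3f"%np.arctan2(a[1],a[0]),"F",np.round(s["force"],1),"Floc",np.round([s["force"]@f,s["force"]@l],1),"q",np.round(s["qpos"],2),"w %.1f"%s["width"])
def pic(n,name,crop=None,k=1):
    d=imaging.get_image(n);pickle.dump(d,open(f"pics/{name}.pkl","wb"));im=d["img"][:,:,::-1]
    if crop: im=im[crop[1]:crop[3],crop[0]:crop[2]]
    cv2.imwrite(f"pics/{name}.png",cv2.resize(im,None,fx=k,fy=k,interpolation=cv2.INTER_CUBIC))
E
python3 - <<'E'
from h import *
st(); s,p,R=cur(); W=pickle.load(open("pics/wrist0.pkl","rb")); c=-W["R"].T@W["t"]
print("cam in tool",R.T@(c-p),"cam axis in tool",R.T@W["R"][2])
for sg in(-1,1):
  plan((-150,-24,130),rot(30,sg))
T=pickle.load(open("pics/top0.pkl","rb"))
for n,u,v,z in[("box",265,262,32),("jar",388,261,75),("dish",155,263,15)]:
  d=T["R"].T@np.array([(u-T["cx"])/T["fx"],(v-T["cy"])/T["fy"],1]);c=-T["R"].T@T["t"];print(n,c+d*(z-c[2])/d[2])
E
```

```text
t 0.15 loc [-269.4 -736.   230.6] tilt 89.9 yaw_a 2.042 F [ 0.4 -1.3 -0.2] Floc [ 0.6 -1.3] q [ 1.04  0.63  0.04  1.52 -0.03  1.   -0.02] w 85.4
cam in tool [ -75.02336035 -141.52611656    0.74642766] cam axis in tool [2.93938085e-01 9.55824462e-01 3.44492237e-06]
shift cm [-48.04  10.14 -53.88] turn deg [16.91 29.12 58.38]
shift cm [-48.04  10.14 -53.88] turn deg [  75.37 -130.48  -21.84]
box [376.0461728  -22.85680861  32.        ]
jar [ 372.21118117 -347.92369447   75.        ]
dish [379.18064424 282.50707234  15.        ]
```

```bash
python3 - <<'E'
from h import *
plan((-180,-24,190),rot(30))
E
```

```text
shift cm [-45.5    4.14 -55.49] turn deg [16.91 29.12 58.38]
```

```bash
python3 -m inch '[0,-3,0.3,-3.6,0,0,0, 0,-6,0.6,-7.2,2.1,3.6,7.2, 0,-9,0.8,-11,4.2,7.2,14.4, 0,-12,1.1,-14.6,6.3,10.8,21.6, 0,-15,1.4,-18.3,8.4,14.4,28.8, 0,-18,1.6,-22,10.4,18,36, 0,-21,1.9,-25.6,12.5,21.6,43.2, 0,-24,2.2,-29.3,14.6,25.2,50.4, 0,-27,2.5,-33,16.9,29.12,58.38, 0,-30,2.7,-36.6,16.9,29.12,58.38, 0,-33,3,-40.2,16.9,29.12,58.38, 0,-36,3.3,-43.9,16.9,29.12,58.38]'; python3 -c "
from h import *
st();plan((-180,-24,190),rot(30))"
```

```text
clock: 1.35
eef_pos: [268.5, -308.9, 257.6]
tool_rot: [-1.692, 0.975, 3.056]
force: [-0.1, -0.4, -0.1]
width: 0.5
t 1.35 loc [-317.5 -466.9  257.6] tilt 33.8 yaw_a 0.060 F [-0.1 -0.4 -0.1] Floc [-0.1 -0.5] q [ 2.33  0.8  -1.25  2.47 -1.1   0.23  0.78] w 0.5
shift cm [ -2.47  20.9  -41.87] turn deg [7.62 0.19 4.15]
```

```bash
python3 -c "
from h import *
plan((-180,-24,250),rot(85));plan((-180,-24,250),rot(30))"
```

```text
shift cm [ -7.44  17.56 -42.28] turn deg [  6.9    3.81 -50.77]
shift cm [ -7.44  17.56 -42.28] turn deg [7.62 0.19 4.15]
```

```bash
python3 -m inch '[0,-0.7,1.7,-4.2,0.7,0.4,-5, 0,-1.5,3.5,-8.4,1.4,0.8,-13, 0,-2.2,5.2,-12.7,2.1,1.1,-21, 0,-3,7,-16.9,2.8,1.5,-29, 0,-3.7,8.8,-21.1,3.5,1.9,-37, 0,-4.5,10.5,-25.4,4.2,2.3,-45, 0,-5.2,12.3,-29.6,5,2.7,-50.8, 0,-6,14,-33.8,5.5,3,-50.8, 0,-6.7,15.8,-38,6.9,3.8,-50.8, 0,-7.44,17.56,-42.28,6.9,3.81,-50.8, 0,-7.44,17.56,-42.28,6.9,3.81,-50.8, 0,-7.44,17.56,-42.28,6.9,3.81,-50.8]'; python3 -c "
from h import *
st();plan((-180,-24,250),rot(85));plan((-180,-24,190),rot(30))"
```

```text
clock: 2.55
eef_pos: [381.9, -46.9, 248.3]
tool_rot: [-1.62, 0.121, 3.06]
force: [0.1, -0.8, 0.0]
width: 0.3
t 2.55 loc [-230.8 -194.9  248.3] tilt 82.5 yaw_a 0.309 F [ 0.1 -0.8  0. ] Floc [ 0.2 -0.8] q [ 0.55  0.2  -0.53  2.26  0.1   0.59 -1.7 ] w 0.3
shift cm [ -5.39   1.33 -16.95] turn deg [ 2.95  1.12 -1.9 ]
shift cm [ -4.66   7.28 -16.65] turn deg [ 3.25 -0.38 53.08]
```

```bash
python3 -m inch '[0,-1.3,0.3,-4.2,0.7,0.3,-0.5, 0,-2.7,0.6,-8.4,1.5,0.6,-1, 0,-4,1,-12.6,2.2,0.8,-1.4, 0,-5.4,1.33,-16.95,2.95,1.12,-1.9, 0,-5.4,1.33,-16.95,2.95,1.12,-1.9, 0,-5.4,1.33,-16.95,2.95,1.12,-1.9]'; python3 -c "
from h import *
st();plan((-150,-24,200),rot(30))"
```

```text
clock: 3.15
eef_pos: [448.7, 119.5, 250.1]
tool_rot: [-1.574, 0.088, 3.047]
force: [-0.8, -0.7, 0.1]
width: -0.1
t 3.15 loc [-180.9  -22.6  250.1] tilt 85.0 yaw_a -0.061 F [-0.8 -0.7  0.1] Floc [-0.7 -0.7] q [ 0.04  0.33 -0.51  2.05  0.3   0.74 -2.32] w -0.1
shift cm [-2.64  5.26  0.17] turn deg [ 0.33  0.2  54.97]
```

```bash
python3 -m inch '[0,-0.4,0.8,0,0,0,8, 0,-0.8,1.5,0,0,0,16, 0,-1.2,2.3,0,0,0,24, 0,-1.6,3,0.1,0.1,0.1,32, 0,-2,3.9,0.1,0.1,0.1,40, 0,-2.4,4.6,0.2,0.3,0.2,48, 0,-2.64,5.26,0.17,0.33,0.2,55, 0,-2.64,5.26,0.17,0.33,0.2,55, 0,-2.64,5.26,0.17,0.33,0.2,55]'; python3 -c "
from h import *
st();plan((-150,-24,200),rot(30)); plan((-110,-24,70),rot(30))"
```

```text
clock: 4.05
eef_pos: [486.0, 138.3, 289.2]
tool_rot: [-1.453, 0.63, 3.056]
force: [0.3, 1.4, -1.8]
width: 0.1
t 4.05 loc [-1.457e+02 -2.000e-01  2.892e+02] tilt 53.4 yaw_a -0.284 F [ 0.3  1.4 -1.8] Floc [0.1 1.4] q [-1.43  0.35  0.99  2.32  0.76  0.23 -2.94] w 0.1
shift cm [5.62 7.16 1.54] turn deg [-6.05  1.95 23.84]
shift cm [10.05 19.94  0.08] turn deg [-6.05  1.95 23.84]
```

```bash
cat > kin.py <<'E'
import numpy as np, itertools
from scipy.optimize import least_squares
from scipy.spatial.transform import Rotation as Ro
D=[([1.0431792,.62934724,.03844215,1.51836971,-.02699558,.99630622,-.02002738],[289.37,-581.33,230.39],[-1.5727,0,-2.6798]),
([2.33,.8,-1.25,2.47,-1.1,.23,.78],[268.5,-308.9,257.6],[-1.692,.975,3.056]),
([.55,.2,-.53,2.26,.1,.59,-1.7],[381.9,-46.9,248.3],[-1.62,.121,3.06]),
([.04,.33,-.51,2.05,.3,.74,-2.32],[448.7,119.5,250.1],[-1.574,.088,3.047]),
([-1.43,.35,.99,2.32,.76,.23,-2.94],[486,138.3,289.2],[-1.453,.63,3.056])]
Q=np.array([d[0] for d in D]);P=np.array([d[1] for d in D]);RR=Ro.from_euler('xyz',[d[2] for d in D])
AX='ZYZYZYZ'
E={'Z':np.array([0,0,1.]),'Y':np.array([0,1.,0])}
def fk(q,s,v):
    # v: base yaw, 8 link offsets (x,z) only, flange rot vec(3)
    R=Ro.from_rotvec([0,0,v[0]]); p=np.array([0,0,v[1]])
    L=v[2:2+12].reshape(6,2)  # after joint 2..7
    for i in range(7):
        R=R*Ro.from_rotvec(E[AX[i]]*s[i]*q[i])
        if i>0: p=p+R.apply([L[i-1,0],0,L[i-1,1]])
    return p,R*Ro.from_rotvec(v[14:17])
def res(v,s):
    o=[]
    for q,p,r in zip(Q,P,RR):
        a,b=fk(q,s,v); o+=list((a-p)/1000)+list((b.inv()*r).as_rotvec())
    return np.r_[o,0.02*v[2:14]/1000]
if __name__=="__main__":
    out=[]
    for s in itertools.product([1,-1],repeat=7):
        if s[1]<0: continue
        if s[1]!=s[3] or s[3]!=s[5]: continue
        best=None
        for b in (0,1.57,3.14,-1.57):
            v0=np.zeros(17);v0[0]=b;v0[1]=350;v0[2:14]=np.array([0,210,0,210,0,210,0,210,0,50,0,150.]);v0[14:]=[-1.57,0,0]
            r=least_squares(res,v0,args=(s,),x_scale=np.r_[1,np.ones(13)*200,1,1,1],max_nfev=60)
            if best is None or r.cost<best.cost: best=r
        out.append((best.cost,s,best.x))
    out.sort(key=lambda t:t[0])
    for c,s,x in out[:4]: print(c,s,np.round(x,2).tolist())
    np.save("kin.npy",out[0][2]);np.save("kins.npy",out[0][1])
    print(np.round(res(out[0][2],out[0][1])[:30].reshape(5,6),4))
E
python3 kin.py
```

```text
0.0006417255155267988 (-1, 1, -1, 1, -1, 1, -1) [-0.03, 358.08, 14.55, 291.43, -28.15, 291.43, 11.18, 185.78, -19.48, 185.78, 0.12, 206.19, -5.37, 206.19, 1.19, -1.22, -1.23]
0.7329043327817555 (1, 1, 1, 1, 1, 1, 1) [6.75, 167.68, 494.58, -234.1, 60.0, -234.08, -825.82, 112.58, 349.59, 112.59, 661.93, -266.7, 466.92, -266.68, 1.16, 1.6, 1.37]
1.871304773060893 (-1, 1, 1, 1, 1, 1, -1) [-1.15, 1433.95, 613.14, 761.43, -1093.1, 761.42, 1065.21, 58.3, -935.96, 58.52, 201.49, 1281.49, 47.39, 1281.49, -0.26, -2.37, -1.94]
2.500356012108363 (1, 1, -1, 1, 1, 1, -1) [1.43, 360.18, 377.34, -278.15, -28.48, -278.15, -425.09, -607.42, -578.18, -607.42, 211.7, 481.67, -174.15, 481.66, -3.51, -1.12, -2.6]
[[ 0.0111  0.0022 -0.0011  0.0063 -0.0028 -0.0002]
 [ 0.0107 -0.0073  0.0054 -0.0098  0.0081 -0.0022]
 [-0.0015  0.0028 -0.0015  0.0044 -0.0083  0.0012]
 [-0.0035 -0.0004  0.0028  0.0066 -0.0012 -0.0045]
 [-0.0138  0.0099 -0.0057 -0.0074  0.0042  0.0058]]
```

```bash
cat > ik.py <<'E'
from kin import *
import h
v=np.load("kin.npy");s=np.load("kins.npy")
lo=np.array([-3.06,-.37,-1.25,.18,-1.1,.23,-2.94]);hi=np.array([3.06,2.12,1.32,2.47,4.24,1.98,2.94])
def ik(p,R,q0):
    def r(q):
        a,b=fk(q,s,v); return np.r_[(a-p)/100,(b.inv()*Ro.from_matrix(R)).as_rotvec()*3,0.02*(q-np.array([-.3,.5,0,2,0,.9,0]))]
    return least_squares(r,np.clip(q0,lo+.01,hi-.01),bounds=(lo,hi))
if __name__=="__main__":
  for sg in (-1,1):
   for th in (50,55,60,65):
    for loc in ((-45,0,91),(-110,-24,90)):
     rs=[ik(h.L2W(*loc),h.rot(th,sg),q0) for q0 in ([-.3,.5,0,2,0,.9,0],[-.3,.3,.5,2.3,.5,.5,-2],[-.3,.3,-.5,2.3,-.5,.5,2])]
     r=min(rs,key=lambda r:r.cost); f=r.fun[:6]
     print(sg,th,loc,np.round(r.x,2),"err mm %.1f deg %.1f"%(np.linalg.norm(f[:3])*100,np.degrees(np.linalg.norm(f[3:])/3)))
E
python3 ik.py
```

```text
-1 50 (-45, 0, 91) [-0.31  0.81 -0.26  2.4   2.44  0.85  1.73] err mm 0.0 deg 0.0
-1 50 (-110, -24, 90) [-0.92  0.87  0.69  2.47  3.31  0.62  0.72] err mm 12.8 deg 3.2
-1 55 (-45, 0, 91) [-0.27  0.75 -0.26  2.32  2.35  0.65  1.87] err mm 0.0 deg 0.0
-1 55 (-110, -24, 90) [-0.72  0.77  0.43  2.47  3.1   0.57  1.02] err mm 2.9 deg 0.7
-1 60 (-45, 0, 91) [-0.26  0.7  -0.2   2.25  2.22  0.45  2.05] err mm 0.0 deg 0.0
-1 60 (-110, -24, 90) [-0.2   0.71 -0.36  2.43  2.29  0.65  1.91] err mm 0.0 deg 0.0
-1 65 (-45, 0, 91) [-0.32  0.67 -0.05  2.17  2.01  0.23  2.29] err mm 0.0 deg 0.0
-1 65 (-110, -24, 90) [-0.2   0.66 -0.27  2.35  2.16  0.43  2.1 ] err mm 0.0 deg 0.0
1 50 (-45, 0, 91) [ 0.02  0.98 -0.86  2.42  2.19  1.23 -1.07] err mm 0.0 deg 0.0
1 50 (-110, -24, 90) [-0.84  0.83  0.62  2.47  3.27  0.61 -2.33] err mm 16.4 deg 4.1
1 55 (-45, 0, 91) [ 0.07  0.91 -0.84  2.35  2.1   1.03 -0.93] err mm 0.0 deg 0.0
1 55 (-110, -24, 90) [-0.65  0.75  0.37  2.47  3.08  0.56 -2.05] err mm 6.1 deg 1.5
1 60 (-45, 0, 91) [ 0.08  0.83 -0.77  2.27  1.98  0.83 -0.79] err mm 0.0 deg 0.0
1 60 (-110, -24, 90) [ 0.1   0.88 -0.92  2.45  2.02  1.02 -0.95] err mm 0.0 deg 0.0
1 65 (-45, 0, 91) [ 0.04  0.75 -0.61  2.2   1.83  0.59 -0.61] err mm 0.1 deg 0.0
1 65 (-110, -24, 90) [ 0.13  0.8  -0.82  2.37  1.92  0.79 -0.79] err mm 0.0 deg 0.0
```

```bash
cat > p1.py <<'E'
from ik import *
q0=np.array([0.08,.83,-.77,2.27,1.98,.83,-.79])
for th,loc in ((58,(-45,-28,91)),(58,(-45,-5,91)),(58,(-77,-28,69)),(58,(-95,-28,66)),(60,(-120,-28,200)),(65,(-130,-28,250)),(70,(-130,-28,250))):
    r=ik(h.L2W(*loc),h.rot(th,1),q0); f_=r.fun
    print(th,loc,np.round(r.x,2),"err %.1f %.1f"%(np.linalg.norm(f_[:3])*100,np.degrees(np.linalg.norm(f_[3:6])/3)))
s0,p,R=h.cur(); qc=s0["qpos"]; qt=r.x
a,b=fk(qc,s,v); print("fk err",a-p)
for t in np.linspace(0,1,9):
    a,b=fk(qc+t*(qt-qc),s,v); M=b.as_matrix(); print(np.round(t,2),np.round(a),"a",np.round(M[:,1],2),"z",np.round(M[:,2],2))
E
python3 p1.py
```

```text
58 (-45, -28, 91) [ 0.16  0.88 -0.85  2.33  2.06  0.94 -0.82] err 0.0 0.0
58 (-45, -5, 91) [ 0.1   0.87 -0.82  2.31  2.04  0.92 -0.85] err 0.0 0.0
58 (-77, -28, 69) [ 0.13  0.97 -0.9   2.42  2.11  1.09 -0.94] err 0.0 0.0
58 (-95, -28, 66) [ 0.1   0.99 -0.92  2.46  2.11  1.15 -1.  ] err 0.0 0.0
60 (-120, -28, 200) [ 0.02  0.43 -0.58  2.38  1.75  0.49 -0.64] err 0.1 0.0
65 (-130, -28, 250) [-0.33  0.25 -0.01  2.28  0.7   0.26  0.48] err 0.0 0.0
70 (-130, -28, 250) [-0.18  0.27 -0.18  2.2   0.5   0.39  0.69] err 0.0 0.0
fk err [-12.37461665   9.60548522  -4.06211579]
0.0 [474. 148. 285.] a [ 0.57 -0.18 -0.8 ] z [-0.16 -0.98  0.1 ]
0.12 [479. 139. 271.] a [ 0.52 -0.18 -0.83] z [ 0.18 -0.93  0.31]
0.25 [485. 132. 259.] a [ 0.48 -0.17 -0.86] z [ 0.51 -0.75  0.43]
0.38 [489. 127. 250.] a [ 0.44 -0.16 -0.88] z [ 0.76 -0.45  0.46]
0.5 [492. 123. 244.] a [ 0.41 -0.14 -0.9 ] z [ 0.9  -0.08  0.42]
0.62 [495. 119. 241.] a [ 0.38 -0.12 -0.92] z [0.9  0.3  0.33]
0.75 [497. 116. 240.] a [ 0.36 -0.09 -0.93] z [0.74 0.64 0.22]
0.88 [498. 113. 244.] a [ 0.35 -0.07 -0.94] z [0.46 0.88 0.11]
1.0 [499. 109. 250.] a [ 0.34 -0.03 -0.94] z [ 0.1   0.99 -0.  ]
```

```bash
python3 -c "
from h import *
plan((-135,-28,250),rot(75,-1))
R=rot(75,-1)
plan((-135,-28,250),R@Ro.from_rotvec([0,-80,0],degrees=True).as_matrix())"
```

```text
shift cm [1.47 4.08 2.33] turn deg [ -6.33  -0.51 -21.12]
shift cm [1.47 4.08 2.33] turn deg [-20.02 -79.45 -13.15]
```

```bash
python3 -m inch '[0,0.5,1.3,0.8,-2.1,-0.2,-7, 0,1,2.7,1.6,-4.2,-0.4,-14, 0,1.47,4.08,2.33,-6.33,-0.5,-21, 0,1.47,4.08,2.33,-8,-8,-20.5, 0,1.47,4.08,2.33,-9.5,-16,-20, 0,1.47,4.08,2.33,-11,-24,-19.2, 0,1.47,4.08,2.33,-12.5,-32,-18.4, 0,1.47,4.08,2.33,-14,-40,-17.5, 0,1.47,4.08,2.33,-15.5,-48,-16.7, 0,1.47,4.08,2.33,-17,-56,-15.8, 0,1.47,4.08,2.33,-18.3,-64,-15, 0,1.47,4.08,2.33,-19.2,-72,-14]'; python3 -c "
from h import *
st();R=rot(75,-1)
for g in (-80,-160,-180): plan((-135,-28,250),R@Ro.from_rotvec([0,g,0],degrees=True).as_matrix())"
```

```text
clock: 5.25
eef_pos: [493.7, 109.4, 249.2]
tool_rot: [-1.331, 0.1, -2.024]
force: [-0.1, 0.6, -0.1]
width: -0.0
t 5.25 loc [-135.2  -28.3  249.2] tilt 75.2 yaw_a -0.066 F [-0.1  0.6 -0.1] Floc [-0.1  0.6] q [-0.21  0.3  -0.17  2.11  0.32  0.52 -1.1 ] w -0.0
shift cm [-0.04 -0.07  0.03] turn deg [  0.3  -11.01  -0.43]
shift cm [-0.04 -0.07  0.03] turn deg [-6.000e-02 -9.101e+01 -5.800e-01]
shift cm [-0.04 -0.07  0.03] turn deg [  -0.17 -111.01   -0.59]
```

```bash
python3 -m inch '[0,0,0,0,0,-8.5,0, 0,0,0,0,0,-17,0, 0,0,0,0,0,-25.5,0, 0,0,0,0,0,-34,0, 0,0,0,0,0,-42.5,0, 0,0,0,0,0,-51,0, 0,0,0,0,0,-59.5,0, 0,0,0,0,0,-68,0, 0,0,0,0,0,-76.5,0, 0,0,0,0,0,-85,0, 0,0,0,0,0,-93.5,0, 0,0,0,0,0,-102,-0.5]'; python3 -c "
from h import *
st()
plan((-120,-28,200),rot(65,1));plan((-110,-28,150),rot(62,1))"
```

```text
clock: 6.45
eef_pos: [493.7, 109.2, 249.1]
tool_rot: [-1.527, -0.259, -0.262]
force: [-0.8, 0.1, 0.9]
width: -0.0
t 6.45 loc [-135.1  -28.4  249.1] tilt 74.9 yaw_a -0.095 F [-0.8  0.1  0.9] Floc [-0.9  0.1] q [ 0.13  0.35 -0.63  2.1   0.61  0.61  0.39] w -0.0
shift cm [0.18 5.13 0.06] turn deg [ 0.7  -8.97 -9.93]
shift cm [-0.15 10.22  0.  ] turn deg [  0.94  -8.96 -12.92]
```

```bash
python3 -m inch '[0,0,1.3,0,0,-2,-2, 0,0,2.6,0,0.2,-4,-3.5, 0,0,3.9,0,0.3,-6,-5, 0,0,5.1,0,0.5,-8,-6.5, 0,0,6.4,0,0.6,-9,-8, 0,0,7.7,0,0.8,-9,-10, 0,-0.1,9,0,0.9,-9,-11.5, 0,-0.15,10.2,0,0.94,-9,-12.9, 0,-0.15,10.2,0,0.94,-9,-12.9]'; python3 -c "
from h import *
st()
plan((-110,-28,150),rot(62,1));plan((-98,-28,100),rot(58,1))"
```

```text
clock: 7.35
eef_pos: [518.1, 108.1, 149.4]
tool_rot: [-1.569, -0.488, -0.103]
force: [0.1, -0.5, 0.3]
width: 0.1
t 7.35 loc [-110.7  -27.1  149.4] tilt 62.1 yaw_a -0.100 F [ 0.1 -0.5  0.3] Floc [ 0.1 -0.5] q [-0.21  0.51 -0.28  2.35  1.94  0.4  -0.84] w 0.1
shift cm [ 0.09 -0.02 -0.09] turn deg [ 0.01 -0.17 -0.06]
shift cm [-1.19  4.96 -0.09] turn deg [ 0.01 -0.17 -4.06]
```

```bash
python3 -m inch '[0,-0.2,1,0,0,0,-0.8, 0,-0.5,2,0,0,0,-1.6, 0,-0.7,3,0,0,0,-2.5, 0,-1,4,0,0,0,-3.3, 0,-1.2,5,-0.1,0,0,-4, 0,-1.2,5,-0.1,0,0,-4]'; python3 -c "
from h import *
st()
plan((-98,-28,66),rot(58,1));pic('wrist','w1');pic('side','s1',(120,170,280,290),5)"
```

```text
clock: 7.95
eef_pos: [531.0, 105.5, 99.3]
tool_rot: [-1.569, -0.556, -0.105]
force: [-1.2, -0.4, -0.2]
width: 0.2
t 7.95 loc [-97.6 -28.4  99.3] tilt 58.2 yaw_a -0.102 F [-1.2 -0.4 -0.2] Floc [-1.1 -0.5] q [-0.13  0.69 -0.42  2.41  2.22  0.67 -1.13] w 0.2
shift cm [-1.79  2.81  0.04] turn deg [ 0.07 -0.24 -0.17]
```

View pics/w1.png

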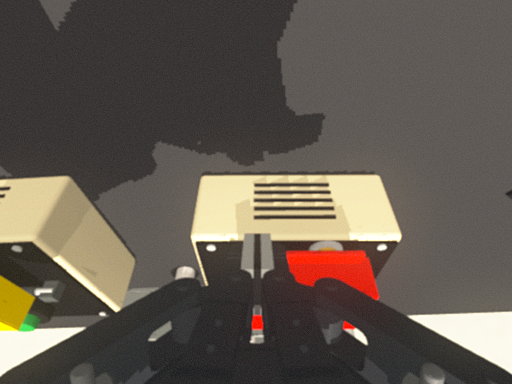

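View pics/s1.png

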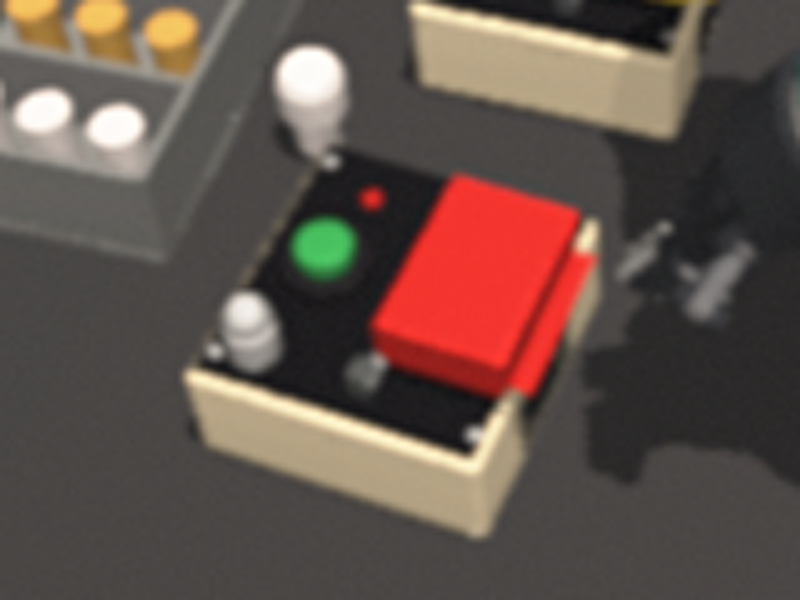

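The wrist picture shows the shut fingers at (257,250), about 15 mm across, in front of the case. They are right of centre on the red cover, which is seen upside down at (290–378, 250–298). The side view shows the cover shut and the fingers clear in front of the lip. Next I go down and under the lip.

```bash
python3 -m inch '[0,-0.6,0.9,0,0,0,0, 0,-1.2,1.9,0,0,0,0, 0,-1.8,2.8,0,0,0,0, 0,-1.8,2.8,0,0,0,0]'; python3 -c "
from h import *
st()
plan((-77,-28,66),rot(58,1))"
```

```text
clock: 8.45
eef_pos: [531.4, 107.7, 67.1]
tool_rot: [-1.568, -0.558, -0.103]
force: [0.5, -0.1, 0.1]
width: 0.2
t 8.45 loc [-97.5 -26.2  67.1] tilt 58.1 yaw_a -0.098 F [ 0.5 -0.1  0.1] Floc [ 0.6 -0.1] q [-0.12  0.78 -0.45  2.42  2.29  0.76 -1.2 ] w 0.2
shift cm [ 1.68  1.17 -0.18] turn deg [-0.06 -0.16 -0.05]
```

```bash
python3 -m inch '[0,0.5,0.4,0,0,0,0, 0,1,0.7,-0.1,0,0,0, 0,1.4,1,-0.2,0,0,0, 0,1.7,1.17,-0.2,0,0,0, 0,1.7,1.17,-0.2,0,0,0]'; python3 -c "
from h import *
st()
plan((-76,-28,78),rot(58,1));pic('side','s2',(160,190,280,280),6)"
```

```text
clock: 8.95
eef_pos: [552.9, 104.2, 67.0]
tool_rot: [-1.567, -0.56, -0.104]
force: [0.5, -0.2, 0.1]
width: 0.0
t 8.95 loc [-75.7 -27.5  67. ] tilt 57.9 yaw_a -0.096 F [ 0.5 -0.2  0.1] Floc [ 0.6 -0.2] q [-0.1   0.78 -0.42  2.37  2.29  0.72 -1.15] w 0.0
shift cm [ 0.56 -0.94 -0.05] turn deg [-0.12 -0.19  0.1 ]
```

View pics/s2.png

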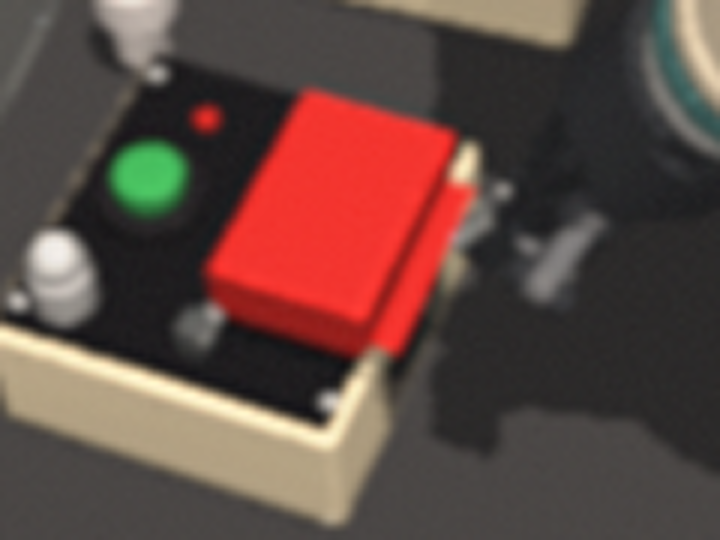

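The finger tip at (475,225) sits just under the lip's right end, and there is no contact force yet. I'll lift.

```bash
python3 -m inch '[0,0.2,-0.3,0,0,0,0, 0,0.4,-0.6,0,0,0,0, 0,0.6,-0.95,0,0,0,0, 0,0.8,-1.3,0,0,0,0, 0,1,-1.6,0,0,0,0]'; python3 -c "
from h import *
st()
plan((-70,-28,92),rot(58,1));pic('side','s3',(160,190,280,280),6)"
```

```text
clock: 9.5
eef_pos: [551.3, 104.5, 85.5]
tool_rot: [-1.567, -0.558, -0.103]
force: [-1.5, -0.2, -1.4]
width: 0.1
t 9.50 loc [-77.3 -27.3  85.5] tilt 58.1 yaw_a -0.095 F [-1.5 -0.2 -1.4] Floc [-1.5 -0.3] q [-0.11  0.73 -0.41  2.37  2.25  0.67 -1.12] w 0.1
shift cm [ 0.97 -0.17 -0.06] turn deg [-0.14 -0.13 -0.05]
```

View pics/s3.png

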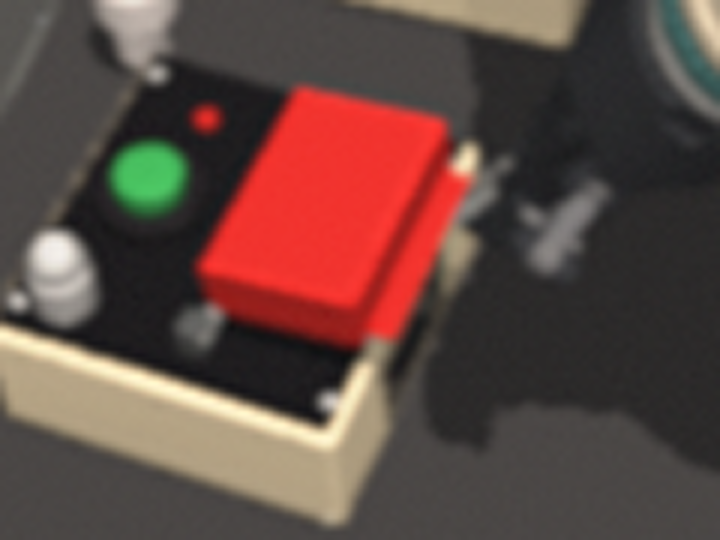

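The cover has started to rise: its front edge went up in the picture and the contact is about 2 N. Next I go on up and inwards.

```bash
python3 -m inch '[0,0.4,-0.4,0,0,0,0, 0,0.8,-0.6,0,0,0,0, 0,1.2,-0.6,0,0,0,0, 0,1.6,-0.4,0,0,0,0, 0,1.9,-0.2,0,0,0,0, 0,1.9,-0.2,0,0,0,0]'; python3 -c "
from h import *
st()
plan((-45,-28,92),rot(58,1));pic('side','s4',(160,190,280,280),6)"
```

```text
clock: 10.15
eef_pos: [560.6, 103.9, 95.2]
tool_rot: [-1.566, -0.547, -0.099]
force: [-17.9, 1.3, 10.3]
width: -0.1
t 10.15 loc [-68.1 -27.1  95.2] tilt 58.6 yaw_a -0.091 F [-17.9   1.3  10.3] Floc [-17.9  -0.5] q [-0.11  0.7  -0.38  2.33  2.22  0.6  -1.06] w -0.1
shift cm [ 1.8   1.47 -0.1 ] turn deg [-0.28  0.04 -0.65]
```

View pics/s4.png

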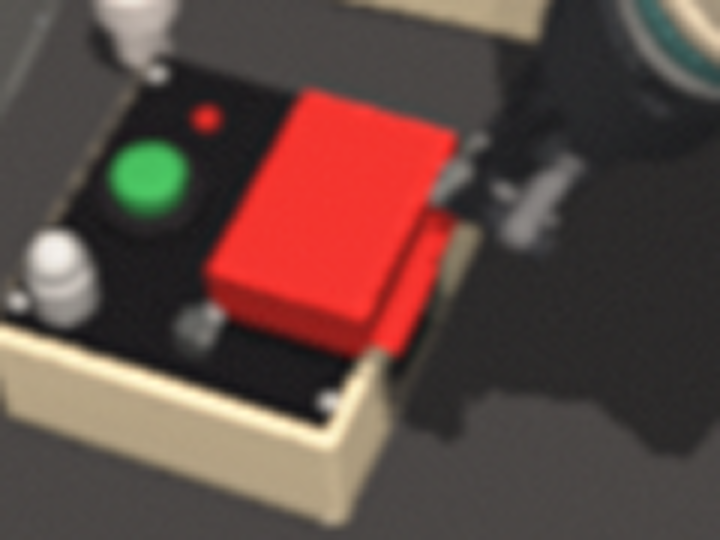

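The finger slipped past the lip's edge. It now stands above the lip against the front wall at (455,185), pressing with 18 N, and the cover is shut. I'll back off, go lower and hook deeper.

```bash
python3 -c "
from h import *
plan((-96,-27,98),rot(58,1));plan((-96,-27,62),rot(58,1))"
```

```text
shift cm [-2.24 -1.69  0.01] turn deg [-0.27  0.05 -0.64]
shift cm [-4.11  1.38  0.  ] turn deg [-0.27  0.05 -0.64]
```

```bash
python3 -m inch '[0,-1.1,-0.9,0,0,0,0, 0,-2.4,-1.8,0,0,0,0, 0,-3.2,-0.5,0,0,0,-0.3, 0,-3.8,0.6,0,0,0,-0.6, 0,-4.4,1.4,0,0,0,-0.6, 0,-4.4,1.4,0,0,0,-0.6]'; python3 -c "
from h import *
st()
plan((-70,-27,63),rot(58,1));pic('side','s5',(160,190,280,280),6)"
```

```text
clock: 10.8
eef_pos: [536.9, 105.7, 60.6]
tool_rot: [-1.568, -0.567, -0.103]
force: [-0.0, 0.2, -0.5]
width: 0.2
t 10.80 loc [-91.8 -27.6  60.6] tilt 57.5 yaw_a -0.097 F [-0.   0.2 -0.5] Floc [-0.   0.2] q [-0.11  0.8  -0.45  2.41  2.32  0.79 -1.21] w 0.2
shift cm [1.97 0.97 0.06] turn deg [-0.09 -0.15  0.5 ]
```

View pics/s5.png

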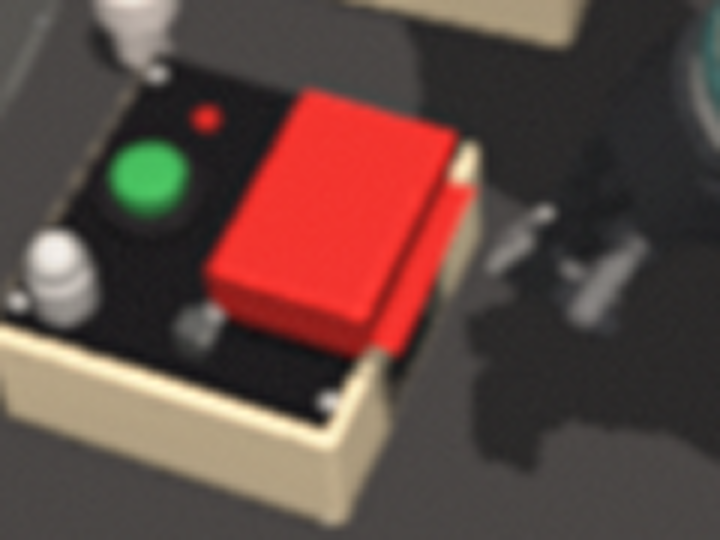

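Cleared: the tip at (500,255) is in front of and below the lip, and the cover is shut. Now I go deeper underneath.

```bash
python3 -m inch '[0,0.6,0.3,0,0,0,0, 0,1.2,0.6,0,0,0,0, 0,1.7,0.8,0,0,0,0.3, 0,2,0.95,0,0,0,0.5, 0,2,0.95,0,0,0,0.5]'; python3 -c "
from h import *
st()
plan((-67,-27,75),rot(58,1));plan((-60,-27,86),rot(58,1))"
```

```text
clock: 11.35
eef_pos: [557.5, 103.9, 64.4]
tool_rot: [-1.566, -0.557, -0.103]
force: [-4.8, 0.8, 0.3]
width: -0.2
t 11.35 loc [-71.1 -27.3  64.4] tilt 58.1 yaw_a -0.094 F [-4.8  0.8  0.3] Floc [-4.9  0.3] q [-0.1   0.78 -0.42  2.36  2.3   0.71 -1.14] w -0.2
shift cm [ 0.91 -0.69  0.04] turn deg [-0.17 -0.13 -0.11]
shift cm [ 2.08 -1.25  0.04] turn deg [-0.17 -0.13 -0.11]
```

```bash
python3 -m inch '[0,0.15,-0.25,0,0,0,0, 0,0.3,-0.5,0,0,0,0, 0,0.55,-0.6,0,0,0,0, 0,0.8,-0.7,0,0,0,0, 0,1.1,-0.75,0,0,0,0, 0,1.4,-0.8,0,0,0,0]'; python3 -c "
from h import *
st()
plan((-60,-27,86),rot(58,1));plan((-48,-27,92),rot(58,1));pic('side','s6',(160,190,280,280),6)"
```

```text
clock: 11.95
eef_pos: [560.1, 103.7, 76.5]
tool_rot: [-1.567, -0.547, -0.1]
force: [-19.8, 1.8, 3.1]
width: -0.1
t 11.95 loc [-68.5 -27.3  76.5] tilt 58.6 yaw_a -0.092 F [-19.8   1.8   3.1] Floc [-19.9  -0.2] q [-0.1   0.75 -0.4   2.34  2.26  0.65 -1.1 ] w -0.1
shift cm [ 1.22 -0.36  0.03] turn deg [-0.24  0.02 -0.64]
shift cm [ 2.56 -0.25  0.03] turn deg [-0.24  0.02 -0.64]
```

View pics/s6.png

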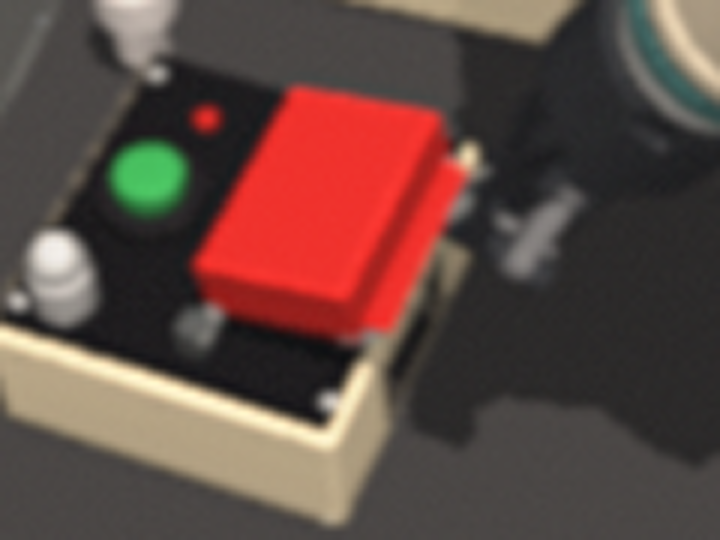

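The cover is partly raised, by about 0.2 rad, but something blocks forward motion with 20 N. I'll look closer.

```bash
python3 -c "
from h import *
st();pic('wrist','w6',(130,150,400,350),2.9);st()
s=ctrl.read_state();print(s['torque'])"
```

```text
t 12.00 loc [-68.6 -27.3  76.7] tilt 58.6 yaw_a -0.092 F [-17.6   0.7   2.8] Floc [-17.6  -1. ] q [-0.1   0.75 -0.4   2.34  2.26  0.65 -1.1 ] w -0.1
t 12.05 loc [-68.6 -27.3  76.7] tilt 58.6 yaw_a -0.092 F [-16.3   1.2   2.2] Floc [-16.3  -0.5] q [-0.1   0.75 -0.4   2.34  2.26  0.65 -1.1 ] w -0.1
[0.20416332 3.19167628 0.0291017 ]
```

View pics/w6.png

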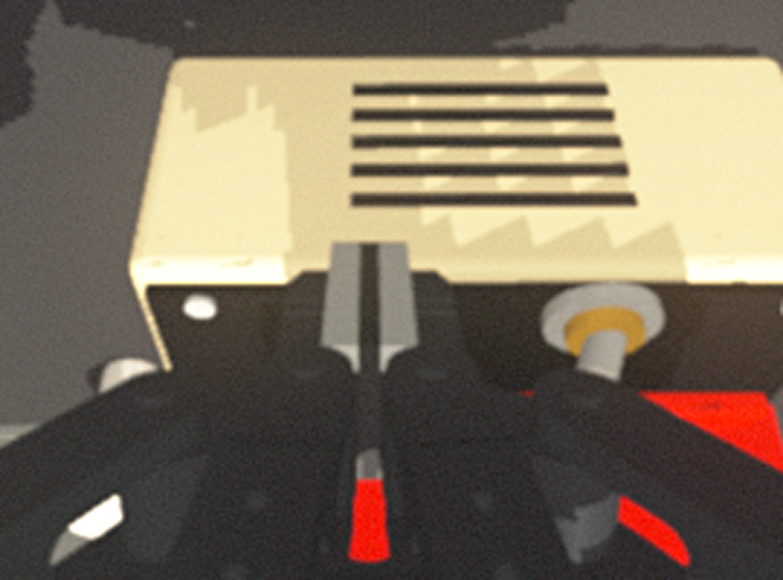

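```bash
python3 - <<'E'
from h import *
from fit import proj
s,p,R=cur(); W=pickle.load(open("pics/w6.pkl","rb"))
for t in (-11,0,11):
    print(t,np.round((proj(W,[p+R@np.array([t,0,z]) for z in(-15,-8,0,8,15)])-[130,150])*2.9).tolist())
for nm,m in (("edge",(-62,-30,70)),("edgeC",(-62,75,70)),("edgeR",(-62,-75,70)),("bottom",(-62,-75,0)),("piv7",(-50,7,76)),("piv23",(-50,23,76)),("piv15",(-50,15,76)),("p15",(-50,15,70)),("hinge",(0,0,78))):
    print(nm,np.round((proj(W,[L2W(*m)])-[130,150])*2.9))
S=pickle.load(open("pics/s6.pkl","rb"))
for ph in (0,.1,.2,.3,.4):
    c,s_=np.cos(ph),np.sin(ph)
    print(ph,[np.round((proj(S,[L2W(-(74*c-6*s_) ,y,78+6*c+74*s_)])-[160,190])[0]*6).tolist() for y in(40,-40)], [np.round((proj(S,[L2W(-(64*c-32*s_) ,y,78+32*c+64*s_)])-[160,190])[0]*6).tolist() for y in(45,-45)])
E
```

```text
-11 [[286.0, 235.0], [326.0, 235.0], [371.0, 235.0], [416.0, 235.0], [456.0, 235.0]]
0 [[288.0, 291.0], [327.0, 291.0], [371.0, 291.0], [415.0, 291.0], [454.0, 291.0]]
11 [[290.0, 344.0], [328.0, 344.0], [371.0, 344.0], [414.0, 344.0], [452.0, 344.0]]
edge [[357. 278.]]
edgeC [[905. 278.]]
edgeR [[121. 278.]]
bottom [[174.  30.]]
piv7 [[545. 337.]]
piv23 [[626. 337.]]
piv15 [[585. 337.]]
p15 [[580. 310.]]
hinge [[484. 445.]]
0 [[399.0, 354.0], [476.0, 191.0]] [[365.0, 318.0], [456.0, 133.0]]
0.1 [[396.0, 342.0], [474.0, 179.0]] [[355.0, 306.0], [447.0, 121.0]]
0.2 [[391.0, 330.0], [469.0, 166.0]] [[344.0, 293.0], [436.0, 109.0]]
0.3 [[384.0, 318.0], [463.0, 154.0]] [[331.0, 281.0], [424.0, 96.0]]
0.4 [[375.0, 305.0], [455.0, 141.0]] [[317.0, 269.0], [411.0, 85.0]]
```

```bash
python3 -m inch '[0,0.1,-0.2,0,0,0,0, 0,0.2,-0.35,0,0,0,0, 0,0.3,-0.5,0,0,0,0]'; python3 -c "
from h import *
st()"; python3 -m inch '[0,0.1,-0.2,0,0,0,0, 0,0.2,-0.35,0,0,0,0, 0,0.2,-0.35,0,0,0,0]'; python3 -c "
from h import *
st();pic('side','s7',(160,190,280,280),6);pic('top','t7',(170,120,270,200),7)"
```

```text
clock: 12.35
eef_pos: [562.0, 103.5, 83.3]
tool_rot: [-1.567, -0.552, -0.1]
force: [-12.5, 1.8, 1.4]
width: -0.1
t 12.35 loc [-66.6 -27.3  83.3] tilt 58.4 yaw_a -0.093 F [-12.5   1.8   1.4] Floc [-12.6   0.5] q [-0.11  0.73 -0.4   2.34  2.25  0.64 -1.09] w -0.1
clock: 12.65
eef_pos: [564.5, 103.2, 88.6]
tool_rot: [-1.567, -0.557, -0.102]
force: [-6.4, 1.0, 0.3]
width: 0.1
t 12.65 loc [-64.1 -27.3  88.6] tilt 58.1 yaw_a -0.094 F [-6.4  1.   0.3] Floc [-6.4  0.3] q [-0.11  0.72 -0.39  2.33  2.24  0.63 -1.08] w 0.1
```

View pics/s7.png

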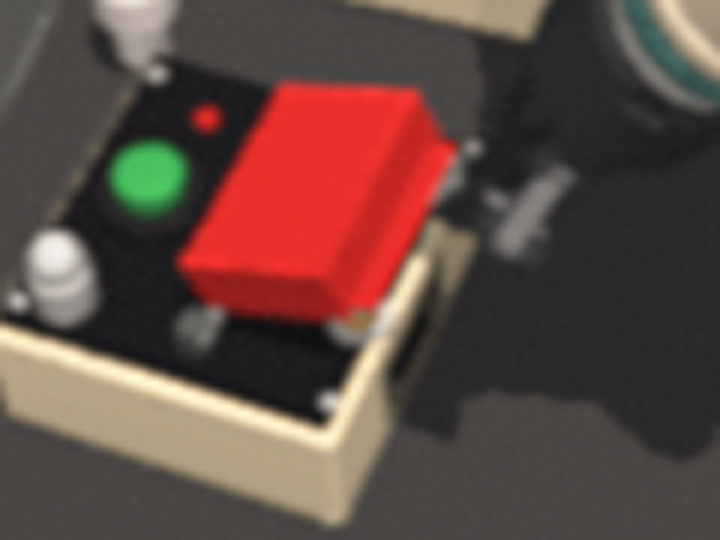

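View pics/t7.png

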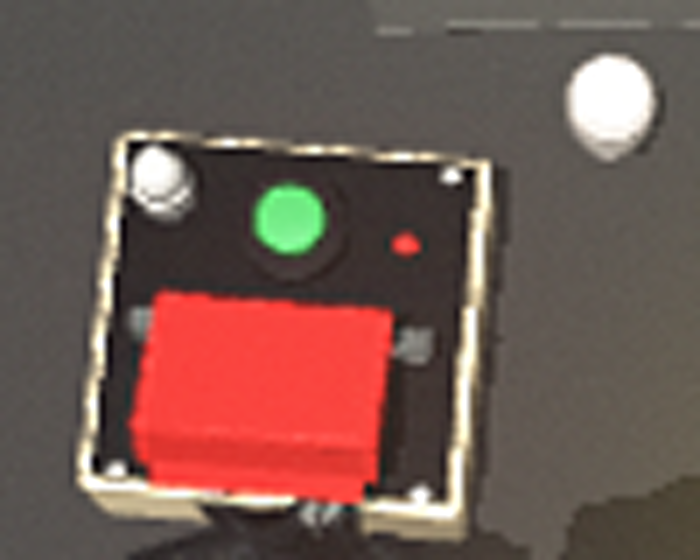

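The cover is up to about 0.35–0.4 rad. In the side view the bushing shows at (358,320), and the resistance falls as the tool rises. I'll continue up and in.

```bash
python3 -m inch '[0,0.3,-0.3,0,0,0,0, 0,0.6,-0.5,0,0,0,0, 0,0.9,-0.5,0,0,0,0, 0,1.2,-0.35,0,0,0,0, 0,1.2,-0.35,0,0,0,0]'; python3 -c "
from h import *
st();plan((-45,-27,95),rot(58,1));pic('side','s8',(160,190,280,280),6);pic('wrist','w8',(130,150,400,350),2.9)"
```

```text
clock: 13.25
eef_pos: [575.4, 102.0, 98.8]
tool_rot: [-1.567, -0.562, -0.104]
force: [-4.1, 0.2, -0.6]
width: 0.0
t 13.25 loc [-53.1 -27.4  98.8] tilt 57.8 yaw_a -0.096 F [-4.1  0.2 -0.6] Floc [-4.1 -0.2] q [-0.11  0.7  -0.37  2.31  2.21  0.59 -1.04] w 0.0
shift cm [0.48 0.75 0.04] turn deg [-0.13 -0.18  0.21]
```

View pics/s8.png

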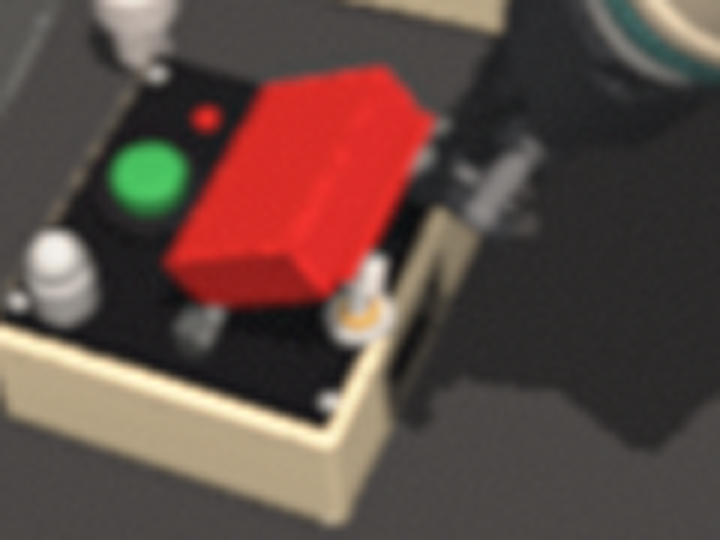

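View pics/w8.png

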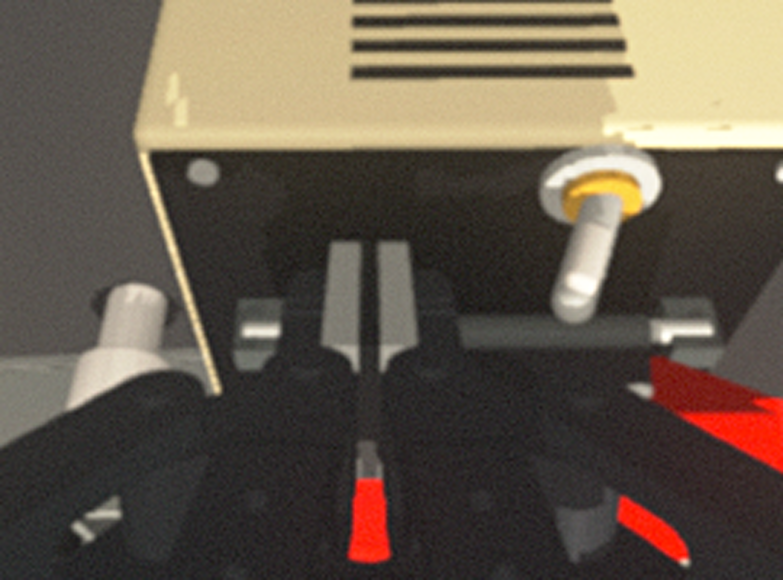

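A clear view. The toggle bushing is at (601,195) and the bat tip at (573,305), leaning right. The fingers stand to its right, and the cover is up by about 0.6 rad.

```bash
python3 - <<'E'
from h import *
from fit import proj
W=pickle.load(open("pics/w8.pkl","rb"))
g=lambda m:np.round((proj(W,[L2W(*m)])-[130,150])[0]*2.9).tolist()
for y in (7,11,15,19,23):
    print(y,"bush",g((-50,y,76)),"tip",g((-50,y-28*np.sin(.4),76+28*np.cos(.4))),"mid",g((-50,y-16*np.sin(.4),76+16*np.cos(.4))))
print("edgeR",g((-62,-75,70)),"hinge R/L",g((0,-55,78)),g((0,55,78)))
E
```

```text
7 bush [542.0, 199.0] tip [501.0, 315.0] mid [520.0, 263.0]
11 bush [562.0, 199.0] tip [523.0, 315.0] mid [541.0, 263.0]
15 bush [582.0, 199.0] tip [545.0, 315.0] mid [562.0, 263.0]
19 bush [602.0, 199.0] tip [567.0, 315.0] mid [583.0, 262.0]
23 bush [622.0, 199.0] tip [589.0, 315.0] mid [604.0, 262.0]
edgeR [125.0, 139.0] hinge R/L [256.0, 328.0] [710.0, 327.0]
```

```bash
python3 -m inch '[0,0.2,0.3,0.3,0,0,0, 0,0.35,0.6,0.6,0,0,0, 0,0.45,0.8,1,0,0,0, 0,0.45,0.8,1.3,0,0,0, 0,0.45,0.8,1.3,0,0,0]'; python3 -c "
from h import *
st();plan((-46,-8,93),rot(58,1));pic('wrist','w9',(130,150,400,350),2.9)"
```

```text
clock: 13.85
eef_pos: [584.5, 115.0, 93.8]
tool_rot: [-1.566, -0.561, -0.103]
force: [-0.4, -0.6, -1.9]
width: -0.4
t 13.85 loc [-45.4 -13.6  93.8] tilt 57.8 yaw_a -0.094 F [-0.4 -0.6 -1.9] Floc [-0.3 -0.7] q [-0.14  0.71 -0.36  2.28  2.19  0.58 -1.03] w -0.4
shift cm [-0.09  0.04  0.56] turn deg [-0.17 -0.13  0.15]
```

View pics/w9.png

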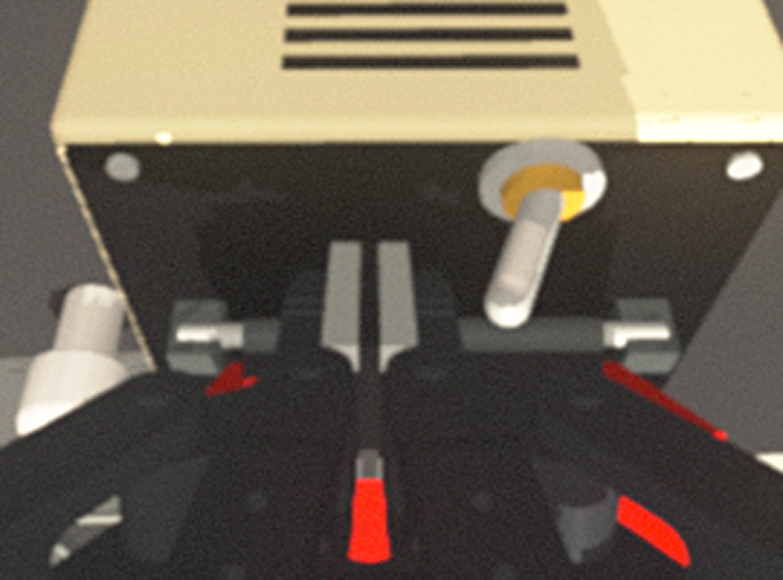

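Gap from the black finger edge (460) to the bat (about 495) is about 7 mm. I'll move left while watching the force.

```bash
python3 -m inch '[0,0,0,0.3,0,0,0, 0,0,0,0.6,0,0,0, 0,0,0,0.8,0,0,0, 0,0,0,0.9,0,0,0]'; python3 -c "
from h import *
st()";python3 -m inch '[0,0,0,0.15,0,0,0, 0,0,0,0.3,0,0,0, 0,0,0,0.4,0,0,0]'; python3 -c "
from h import *
st()"
```

```text
clock: 14.3
eef_pos: [584.8, 123.4, 93.9]
tool_rot: [-1.567, -0.561, -0.103]
force: [-2.9, -2.1, -1.9]
width: -0.2
t 14.30 loc [-45.9  -5.2  93.9] tilt 57.9 yaw_a -0.096 F [-2.9 -2.1 -1.9] Floc [-2.7 -2.4] q [-0.16  0.71 -0.36  2.27  2.16  0.58 -1.02] w -0.2
clock: 14.6
eef_pos: [585.1, 125.3, 93.8]
tool_rot: [-1.569, -0.561, -0.105]
force: [-3.6, -5.1, 0.6]
width: -0.2
t 14.60 loc [-45.8  -3.3  93.8] tilt 57.9 yaw_a -0.102 F [-3.6 -5.1  0.6] Floc [-3.1 -5.5] q [-0.17  0.71 -0.35  2.27  2.15  0.58 -1.02] w -0.2
```

```bash
python3 -m inch '[0,0,0,0.15,0,0,0, 0,0,0,0.3,0,0,0, 0,0,0,0.45,0,0,0, 0,0,0,0.6,0,0,0]'; python3 -c "
from h import *
st()";python3 -m inch '[0,0,0,0.15,0,0,0, 0,0,0,0.3,0,0,0]'; python3 -c "
from h import *
st();pic('wrist','w10',(130,150,400,350),2.9)"
```

```text
clock: 15.0
eef_pos: [585.8, 129.4, 94.7]
tool_rot: [-1.572, -0.563, -0.106]
force: [-9.6, -8.4, 12.4]
width: 0.2
t 15.00 loc [-45.5   0.8  94.7] tilt 57.8 yaw_a -0.107 F [-9.6 -8.4 12.4] Floc [-8.7 -9.3] q [-0.18  0.71 -0.35  2.26  2.13  0.58 -1.01] w 0.2
clock: 15.2
eef_pos: [586.4, 133.6, 94.7]
tool_rot: [-1.57, -0.563, -0.105]
force: [-5.0, -4.4, 4.5]
width: -0.1
t 15.20 loc [-45.4   5.1  94.7] tilt 57.8 yaw_a -0.103 F [-5.  -4.4  4.5] Floc [-4.6 -4.9] q [-0.19  0.71 -0.35  2.26  2.13  0.58 -1.01] w -0.1
```

View pics/w10.png

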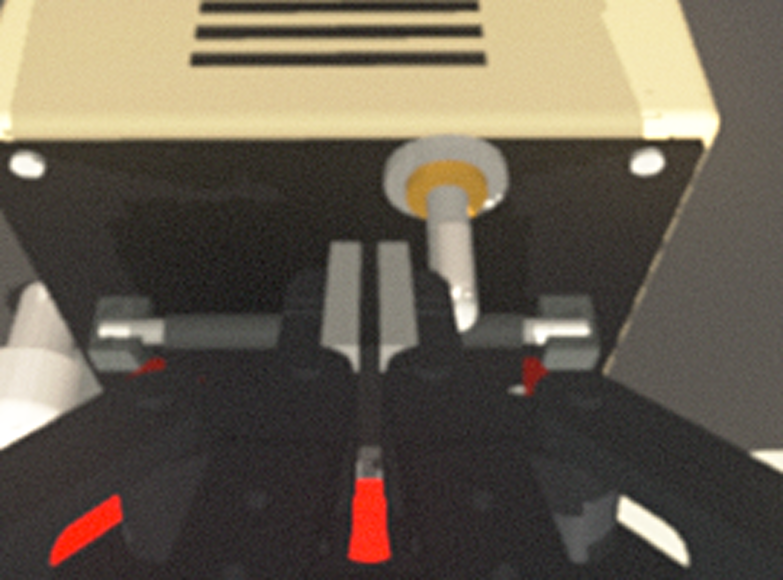

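The bat is past upright and now leans left (top at (463,300), bushing at (447,180)). I'll push on gently to the stop.

```bash
python3 -m inch '[0,0,0,0.15,0,0,0, 0,0,0,0.3,0,0,0]'; python3 -m inch '[0,0,0,0.1,0,0,0, 0,0,0,0.2,0,0,0]'; python3 -c "
from h import *
st();pic('wrist','w11',(130,150,400,350),2.9)"
```

```text
clock: 15.45
eef_pos: [586.7, 137.6, 94.4]
tool_rot: [-1.569, -0.562, -0.104]
force: [-3.8, -3.7, 1.7]
width: 0.3
clock: 15.65
eef_pos: [586.9, 139.7, 94.3]
tool_rot: [-1.569, -0.562, -0.104]
force: [-2.4, -4.4, 2.2]
width: -0.1
t 15.65 loc [-45.4  11.3  94.3] tilt 57.8 yaw_a -0.100 F [-2.4 -4.4  2.2] Floc [-1.9 -4.6] q [-0.2   0.71 -0.35  2.25  2.11  0.58 -1.01] w -0.1
```

View pics/w11.png

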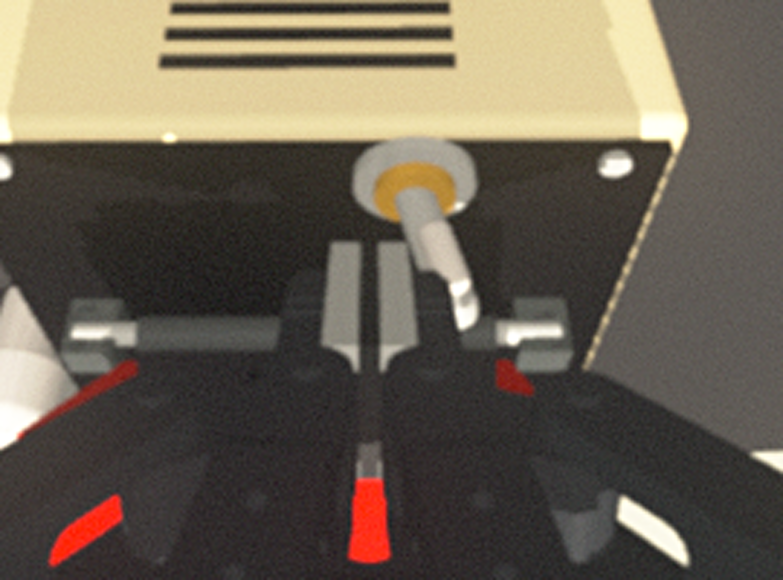

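```bash
python3 -m inch '[0,0,0,0.1,0,0,0, 0,0,0,0.2,0,0,0]'; python3 -m inch '[0,0,0,0.1,0,0,0, 0,0,0,0.15,0,0,0]'; python3 -c "
from h import *
from fit import proj
st();pic('wrist','w12',(130,150,400,350),2.9)
W=pickle.load(open('pics/w12.pkl','rb'))
g=lambda m:np.round((proj(W,[L2W(*m)])-[130,150])[0]*2.9).tolist()
for an in (.2,.3,.4): print(an,g((-50,18.5,76)),g((-50,18.5+28*np.sin(an),76+28*np.cos(an))),g((-50,18.5+9*np.sin(an),76+9*np.cos(an))))
"
```

```text
clock: 15.9
eef_pos: [587.1, 141.7, 94.0]
tool_rot: [-1.569, -0.561, -0.104]
force: [-3.6, -3.9, -0.6]
width: -0.3
clock: 16.1
eef_pos: [587.1, 142.9, 93.8]
tool_rot: [-1.569, -0.561, -0.104]
force: [-3.0, -6.0, 0.0]
width: 0.0
t 16.10 loc [-45.5  14.5  93.8] tilt 57.9 yaw_a -0.101 F [-3. -6.  0.] Floc [-2.4 -6.3] q [-0.21  0.72 -0.34  2.24  2.1   0.58 -1.  ] w 0.0
0.2 [392.0, 196.0] [428.0, 327.0] [402.0, 235.0]
0.3 [392.0, 196.0] [443.0, 324.0] [407.0, 234.0]
0.4 [392.0, 196.0] [459.0, 319.0] [412.0, 233.0]
```

View pics/w12.png

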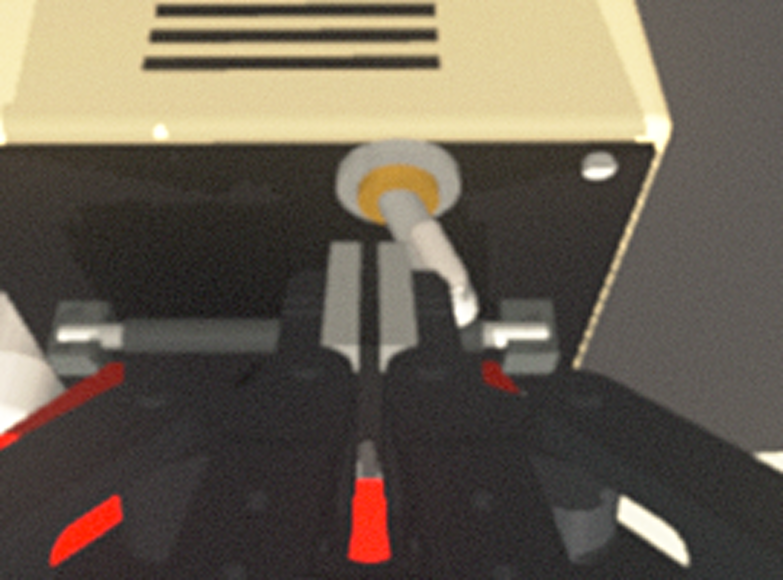

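```bash
python3 -m inch '[0,0,0,0.1,0,0,0, 0,0,0,0.15,0,0,0]'; python3 -m inch '[0,0,0,0.1,0,0,0, 0,0,0,0.15,0,0,0]'; python3 -c "
from h import *
st()"
```

```text
clock: 16.35
eef_pos: [587.2, 143.1, 93.8]
tool_rot: [-1.571, -0.561, -0.105]
force: [-4.1, -7.9, 0.6]
width: -0.6
clock: 16.55
eef_pos: [587.2, 143.3, 93.8]
tool_rot: [-1.572, -0.561, -0.107]
force: [-4.4, -9.5, 1.0]
width: 0.1
t 16.55 loc [-45.5  14.8  93.8] tilt 57.8 yaw_a -0.109 F [-4.4 -9.5  1. ] Floc [-3.4 -9.9] q [-0.22  0.72 -0.34  2.24  2.1   0.58 -1.  ] w 0.1
```

Stop reached: the position stalled at 14.8 mm while the force rose to 10 N. Now I release to the right and then withdraw horizontally.

```bash
python3 -m inch '[0,0,0,-0.4,0,0,0, 0,0,0,-0.9,0,0,0, 0,0,0,-1.4,0,0,0, 0,0,0,-1.8,0,0,0]'; python3 -c "
from h import *
st();pic('wrist','w13',(130,150,400,350),2.9);plan((-110,0,100),rot(58,1))"
```

```text
clock: 16.95
eef_pos: [585.4, 130.8, 93.9]
tool_rot: [-1.565, -0.56, -0.102]
force: [-1.6, 1.2, -0.3]
width: -0.0
t 16.95 loc [-46.1   2.2  93.9] tilt 57.9 yaw_a -0.091 F [-1.6  1.2 -0.3] Floc [-1.7  1. ] q [-0.18  0.71 -0.35  2.26  2.15  0.58 -1.02] w -0.0
shift cm [-5.09 -3.92 -0.09] turn deg [-0.17 -0.13  0.09]
```

View pics/w13.png

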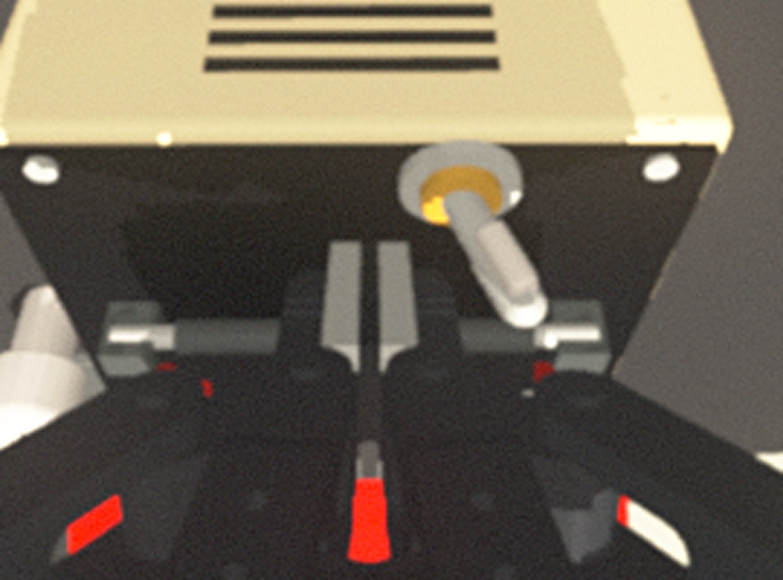

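The toggle stays left: bushing (460,185), tip (525,310), the mirror of its off lean. Withdrawing.

```bash
python3 -m inch '[0,-0.6,-0.5,0,0,0,0, 0,-1.2,-1,0,0,0,0, 0,-1.8,-1.5,0,0,0,0, 0,-2.5,-2,0,0,0,0, 0,-3.2,-2.5,0,0,0,0, 0,-4,-3.1,0,0,0,0, 0,-5,-3.9,0,0,0,0, 0,-5,-3.9,0,0,0,0]'; python3 -c "
from h import *
st();pic('side','s14',(160,190,280,280),6)"
```

```text
clock: 17.8
eef_pos: [520.7, 136.4, 100.2]
tool_rot: [-1.567, -0.559, -0.101]
force: [0.6, 0.5, 0.2]
width: 0.1
t 17.80 loc [-111.     1.4  100.2] tilt 58.0 yaw_a -0.094 F [0.6 0.5 0.2] Floc [0.5 0.6] q [-0.21  0.69 -0.43  2.41  2.16  0.69 -1.15] w 0.1
```

View pics/s14.png

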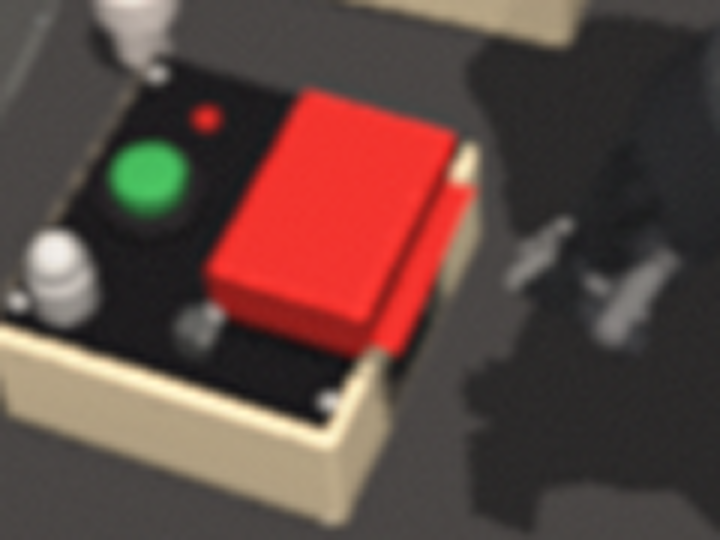

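The cover is shut and the fingers are clear. Next I triangulate the button and go up.

```bash
python3 - <<'E'
from h import *
from fit import proj,T,S
pt=(np.array([330,197])+.5)/[8,7.5]-.5+[170,125]; ps=(np.array([240,174])+.5)/6-.5+[145,190]
from scipy.optimize import least_squares
r=least_squares(lambda X:np.r_[proj(T,[X])[0]-pt,proj(S,[X])[0]-ps],[678,119,90]);print(r.x,r.fun,W2L(r.x))
po=(np.array([180,150])+.5)/[8,7.5]-.5+[170,125]; qo=(np.array([147,248])+.5)/6-.5+[145,190]
r=least_squares(lambda X:np.r_[proj(T,[X])[0]-po,proj(S,[X])[0]-qo],[678,119,90]);print(W2L(r.x))
plan((-60,1,200),rot(75,1))
E
```

```text
[677.75223167 120.20534654  91.90122527] [-0.0136031  -0.10535191  0.08658257  0.02574587] [46.89749846  0.89173903 91.90122527]
[ 57.90910035  51.89441587 104.47122858]
shift cm [ 9.51 -5.8  -0.01] turn deg [-0.17 -0.05 17.09]
```

```bash
python3 -m inch '[0,1.5,-2.5,0,0,0,0, 0,3.2,-5,0,0,0,3, 0,5,-7.3,0,0,0,6, 0,7,-7.3,0,0,0,10, 0,9.5,-5.8,0,0,0,17, 0,9.5,-5.8,0,0,0,17]'; python3 -c "
from h import *
st();plan((20,0,180),rot(80,1));plan((47,0,150),rot(85,1))"
```

```text
clock: 18.45
eef_pos: [554.2, 113.7, 185.2]
tool_rot: [-1.637, -0.401, -0.107]
force: [1.0, 0.5, -0.7]
width: -0.1
t 18.45 loc [-75.4 -17.9 185.2] tilt 66.7 yaw_a -0.275 F [ 1.   0.5 -0.7] Floc [0.9 0.5] q [-0.21  0.48 -0.28  2.13  1.08  0.44  0.05] w -0.1
shift cm [8.56 4.07 2.13] turn deg [ 3.88 -0.82 12.97]
shift cm [9.88 7.88 2.4 ] turn deg [ 3.85 -0.99 17.97]
```

```bash
python3 -m inch '[0,2,0,0.5,1,0,3, 0,4,0.8,1,2,0,6, 0,6,2,1.5,3,-0.5,9, 0,7.5,3,2,3.9,-0.8,12, 0,8.6,4,2.1,3.9,-0.8,13, 0,8.6,4,2.1,3.9,-0.8,13, 0,8.6,4,2.1,3.9,-0.8,13, 0,8.6,4,2.1,3.9,-0.8,13]'; python3 -c "
from h import *
st();plan((47,0,150),rot(85,1))"
```

```text
clock: 19.25
eef_pos: [649.6, 122.5, 180.3]
tool_rot: [-1.57, -0.174, -0.099]
force: [-0.2, 0.0, -0.4]
width: -0.2
t 19.25 loc [ 18.7   0.3 180.3] tilt 80.0 yaw_a -0.094 F [-0.2  0.  -0.4] Floc [-0.2  0. ] q [ 0.09  0.68 -0.57  1.7   0.62  0.77  0.69] w -0.2
shift cm [ 2.26  3.48 -0.04] turn deg [-0.06  0.04  5.  ]
```

```bash
python3 -m inch '[0,0.9,1,0,0,0,1.5, 0,1.6,2,0,0,0,3, 0,2.3,3.5,0,0,0,5, 0,2.3,3.5,0,0,0,5, 0,2.3,3.5,0,0,0,5]'; python3 -c "
from h import *
st();plan((47,0.5,108),rot(88,1));pic('wrist','w15');pic('top','t15',(170,120,270,200),7)"
```

```text
clock: 19.75
eef_pos: [678.4, 119.7, 149.9]
tool_rot: [-1.57, -0.087, -0.1]
force: [1.1, 0.3, -0.1]
width: 0.0
t 19.75 loc [ 47.6   0.5 149.9] tilt 85.0 yaw_a -0.086 F [ 1.1  0.3 -0.1] Floc [1.1 0.4] q [ 0.1   0.79 -0.59  1.56  0.58  0.88  0.77] w 0.0
shift cm [-0.43  4.17 -0.  ] turn deg [-0.07  0.03  3.01]
```

View pics/w15.png

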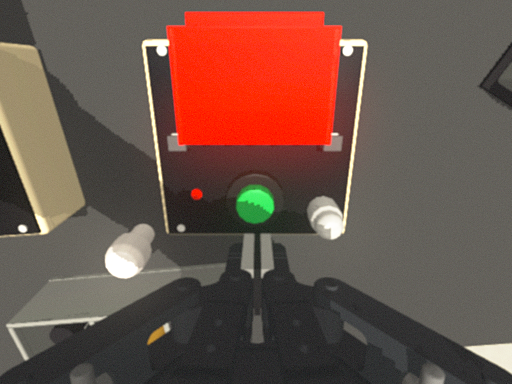

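View pics/t15.png

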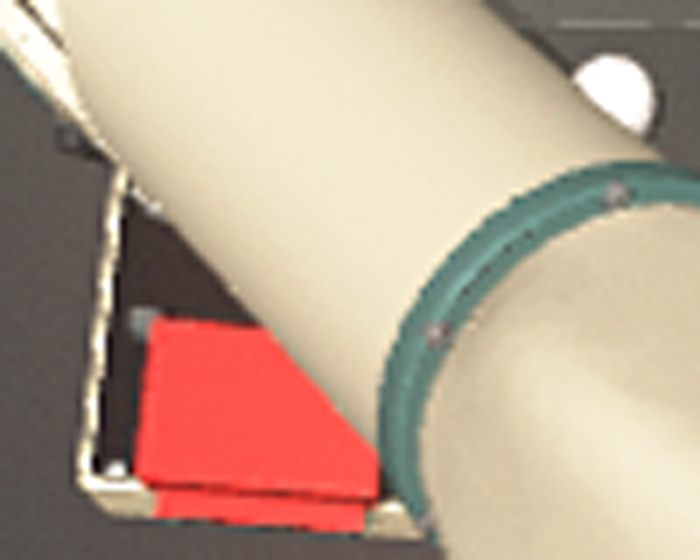

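The cover is shut, the green button is at (255,204), in line with the fingers (column 257), and the objective at (325,218) is beside it. I'll descend.

```bash
python3 -m inch '[0,-0.1,1.2,0,0,0,1, 0,-0.2,2.5,0,0,0,2, 0,-0.3,3.6,0,0,0,3, 0,-0.4,4.6,0,0,0,3, 0,-0.4,4.8,0,0,0,3, 0,-0.4,4.8,0,0,0,3]'; python3 -c "
from h import *
st()"; python3 -m inch '[0,0,0.3,0,0,0,0, 0,0,0.6,0,0,0,0, 0,0,0.9,0,0,0,0]'; python3 -c "
from h import *
st()"
```

```text
clock: 20.45
eef_pos: [679.1, 119.3, 100.7]
tool_rot: [-1.569, -0.034, -0.1]
force: [-0.1, -0.7, 0.7]
width: 0.3
t 20.45 loc [4.840e+01 1.000e-01 1.007e+02] tilt 88.1 yaw_a -0.061 F [-0.1 -0.7  0.7] Floc [ 0.  -0.7] q [ 0.09  0.88 -0.57  1.53  0.59  0.88  0.78] w 0.3
clock: 20.75
eef_pos: [680.1, 119.3, 92.8]
tool_rot: [-1.569, -0.036, -0.1]
force: [-0.1, -0.1, -0.7]
width: 0.1
t 20.75 loc [49.4  0.2 92.8] tilt 87.9 yaw_a -0.054 F [-0.1 -0.1 -0.7] Floc [-0.1 -0.1] q [ 0.09  0.89 -0.57  1.53  0.6   0.86  0.78] w 0.1
```

```bash
python3 -m inch '[0,-0.1,0.2,0,0,0,0, 0,-0.2,0.4,0,0,0,0, 0,-0.2,0.6,0,0,0,0, 0,-0.2,0.8,0,0,0,0]'; python3 -c "
from h import *
st()"; python3 -m inch '[0,0,0.2,0,0,0,0, 0,0,0.4,0,0,0,0, 0,0,0.4,0,0,0,0]'; python3 -c "
from h import *
st()"
```

```text
clock: 21.15
eef_pos: [679.4, 119.5, 85.9]
tool_rot: [-1.569, -0.038, -0.101]
force: [-1.5, -2.3, 20.2]
width: 0.1
t 21.15 loc [48.6  0.3 85.9] tilt 87.8 yaw_a -0.049 F [-1.5 -2.3 20.2] Floc [-1.3 -2.5] q [ 0.09  0.89 -0.56  1.54  0.6   0.85  0.77] w 0.1
clock: 21.45
eef_pos: [679.4, 119.5, 85.7]
tool_rot: [-1.57, -0.039, -0.101]
force: [-6.6, -3.5, 30.1]
width: -0.1
t 21.45 loc [48.7  0.3 85.7] tilt 87.8 yaw_a -0.084 F [-6.6 -3.5 30.1] Floc [-6.3 -4.2] q [ 0.09  0.89 -0.56  1.54  0.61  0.85  0.77] w -0.1
```

The button bottomed out: the force reached 30 N and the tip stopped at 85.7 mm. That is about 6 mm below the measured top. Releasing upwards.

```bash
python3 -m inch '[0,0,-1,0,0,0,0, 0,0,-2.5,0,0,0,0, 0,0,-4.5,0,0,0,0, 0,0,-6.5,0,0,0,0, 0,0,-8.5,0,0,0,0, 0,0,-8.5,0,0,0,0]'; python3 -c "
from h import *
st();pic('wrist','w17');pic('side','s17',(120,170,280,290),5)"
```

```text
clock: 22.05
eef_pos: [676.1, 120.6, 168.2]
tool_rot: [-1.567, -0.038, -0.1]
force: [0.8, -0.0, 0.4]
width: -0.1
t 22.05 loc [ 45.2   1.1 168.2] tilt 87.8 yaw_a -0.012 F [ 0.8 -0.   0.4] Floc [0.8 0. ] q [ 0.11  0.8  -0.62  1.5   0.54  0.98  0.82] w -0.1
```

View pics/w17.png

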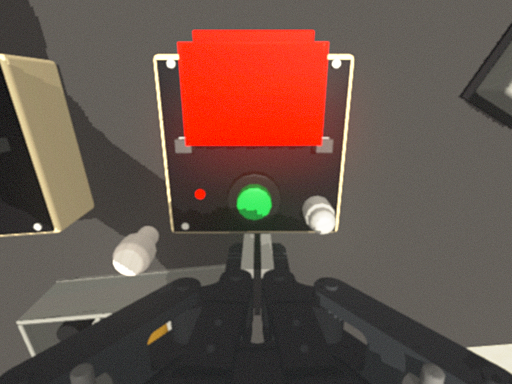

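View pics/s17.png

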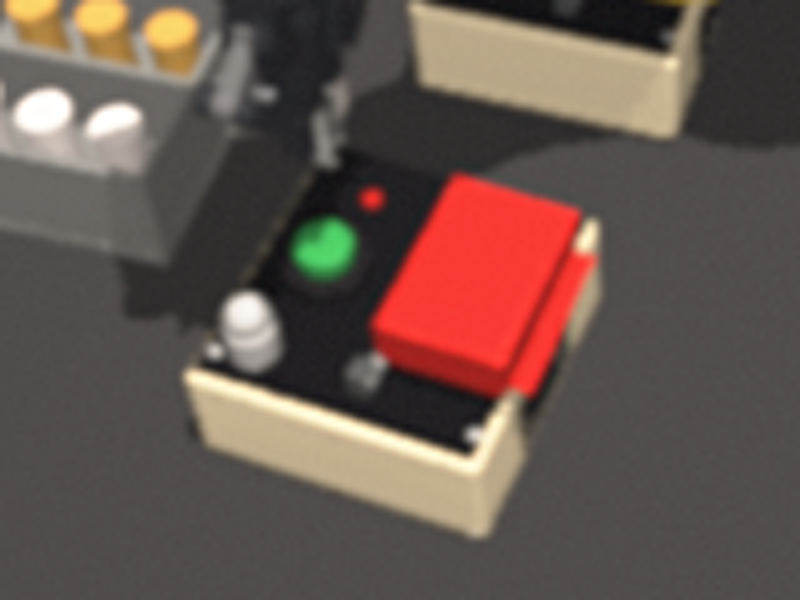

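The button is up again at (325,247) in the side view, the same as before. The cover is shut, the objective is unmoved, and the robot is clear of everything at 168 mm. Handing in.

```bash
python3 -c "
from cell import finish_job
print(finish_job())"
```

```text
the job is handed in; nothing more can be done
None
```

I lifted the red cover, pushed the toggle over to the left, let the cover drop shut, then pressed the green start button and let it go. The job was handed in at about 22 s, and no verdict came back.

**Toggle:** I pushed until it stopped moving, at 10 N. The highest reading on the way was about 18 N. After I backed off, the wrist picture showed it leaning left, the mirror of its off lean.

**Start button:** the tip stopped about 6 mm below the button's measured top, with about 30 N on the tool.

**Final pictures:** the red cover is shut and the button is back up. The objective is in its place and the arm is clear of everything, with the tip at 168 mm. The toggle is hidden under the shut cover, so it was last seen on before the cover dropped.

**What went wrong or was not checked:**
- **First hook:** it slipped off the lip and pressed about 18 N on the cover's front. I backed off and hooked deeper.
- **Second lift:** the fingers dragged on something, probably the case's front edge, with up to 20 N.
- **Early arm moves:** before I found a workable arm posture, two moves were cut short by joint ranges.
- **Yellow supply and other loose things:** I did not measure these again at the end. The arm's path stayed clear of them, and the parts visible in the last pictures look unchanged.

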